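# Lay out a denture case at the grinding bench

### The arm

A 7-joint arm with a two-finger parallel gripper is mounted at the origin on the work surface. World frame = base frame: x ahead of the robot, y to its left, z up, the work surface at z = 0. Lengths are in m, angles in degrees, forces in N, time in s.
With the tool pointing down it reaches from about 0.425 to 0.875 m from the base axis. Payload 4.7 kg.
Tool frame: the origin (TCP) lies between the finger pads; the fingertips stand 8 mm ahead of it and the grasp point (between the pads) lies 11 mm behind it (env.tip_extent is the distance from the TCP to the fingertips, in m); z points along the fingers, y is the line along which they close (so a half turn about z gives the same grasp; the last joint's range is limited). The gripper opens to 87 mm and grips with 3 to 60 N. Pads are 19 mm wide; open, the fingers measure 117 mm over their backs; the gripper's body (75 mm by 190 mm) begins 51 mm behind the grasp point.
Start: joints at [78.157, 18.392, -4.016, 83.108, 1.295, 78.541, -3.26], TCP at [0.142, -0.634, 0.231] pointing down, gripper open.
Joint ranges: [-163.93, 163.93], [-17.29, 119.83], [-79.2, 71.16], [3.27, 140.29], [-89.18, 269.18], [5.43, 117.66], [-154.24, 154.24]. Speed limits (degrees/s): [147.25, 147.25, 180, 180, 180, 180, 180].

### API

Orientations are given as [roll, pitch, yaw] about the fixed x, y, z axes, in that order (R = Rz(yaw) Ry(pitch) Rx(roll)).
In Python, from cell import sensors, vision, workorder, env gives the robot as it stands.
- The arm moves only by the tool drive_tool, never from a script. Its argument "moves" is a list of rows, each an object of numbers: "x", "y", "z": the shift along the tool's x, y, z in mm; "rx", "ry", "rz": the turn, a rotation vector about the tool's x, y, z in rad; "fingers": the closure, from -1 (fully open) to 1 (shut). In form: [{"x": .., "y": .., "z": .., "rx": .., "ry": .., "rz": .., "fingers": ..}, ...]. A call has 1 to 20 rows; each row is the pose to reach, as a shift and turn from the pose commanded when the call began, along the tool's axes at that moment; what a row does not reach only later rows make up. A row lasts 1/8 s, in which the tool goes at most 62.5 mm and 10.7 degrees, less where a joint would pass 70% of its speed; a pose out of reach is approached as far as the arm can. A call with a gripper value outside its range is refused whole. The fingers move at their own pace and stop on an object; "force" is the grip in N (left out, the last holds). Time passes only in rows, so rows that repeat a pose let the fingers close. It gives the time, the measured TCP pose, the force, the opening and the grip force at its end, in the units of the state.
- sensors.get_obs(): the state, without advancing time (a new reading comes with each control period).
- vision.read_camera(name): name is "scene" or "top" or "wrist"; returns a dict with "image" (480x640x3 uint8, red, green, blue), "fx", "fy", "cx", "cy" (pixels), "R" (3x3) and "t" (3): a world point X has camera coordinates R X + t. Camera axes: x right, y down, z forward; pixel columns grow to the right and rows downward; lengths in m; the calibration is good to about 2 mm. A picture is of the moment at which its call begins. There is no depth.
- workorder.sign_off(): hands the job in; it is judged then, once.
The state is a dict: "time_s": time; "qpos": joint angles; "joint_velocities": joint speeds; "effort": joint torques, N m; "tool_pos": TCP position; "tool_rot": TCP orientation; "force": force on the tool from outside, world axes, zero at the start; "wrist_torque": the same for the moment, N m; "grip_width": finger opening in m; "grasp_force": force on a finger pad.
Only numpy, scipy, OpenCV 4.12 (cv2) and the standard library are available. Lean on these libraries where they do the work, as an engineer would, in place of code of your own. Each camera call takes 0.05 s, during which the arm holds its last target. There are 200 camera calls.

### The job

Lay out the case for grinding: slide the work card, long way, under the spring clip of the wooden board until its leading edge is home at the stop, and stand the full-arch plaster model on the middle of the grey perforated stand. Put the half-arch model on the bench straight to the right of the stand (your right as you stand at the robot's place facing the bench, in line with the stand's middle) leaving a gap of about 30 mm, and set the little polish pot on the bench midway between the stand and the bur block. Keep the plaster models upright all the while, and leave everything standing free.

Things in the scene. Friction and masses are not known exactly. Their poses are not given: they have to be found in the camera images.
- full_arch: Full-arch dental model, off-white plaster, D-shaped from above, 62 long (x) x 56 wide (y); base 22 high with a U of teeth on it, 32 high in all; 0.1-0.2 kg. Origin: centre of its underside; x to the rounded front, z up. Flat sides at y = +-28 mm from the back to 3 mm ahead of the origin: grasp across y, on the base. Loose on the bench, yaw within 0.5 rad of 0.
- half_arch: Half-arch (quadrant) dental model, off-white plaster: a bar 56 long (x) x 30 wide (y), base 22 high with one row of teeth on it, 32 high in all, 80 g. Origin: centre of its underside; x along its length, z up. Loose on the bench, yaw within 0.5 rad of 0 at the start; may be set down at any yaw.
- pot: Small round white polish pot with a steel screw cap, diameter 45, height 44, about 0.1 kg. Origin: centre of its underside, z up. Loose, stands on the bench.
- card: Stiff flat grey work card with a white paper face, 85 long (x) x 54 wide (y) x 5 thick, 35 g, the same at both ends (either may go first). Origin: centre of its underside, z up. Loose, flat on the bench, its long axis within 0.4 rad of world x. Pinch it across its width with the fingertips, about 20 mm behind its middle, to leave the front free for the clip.
- stand: Square grey perforated model stand, 90 x 90 x 20 high, fixed, turned by up to 0.15 rad. Origin: centre of its underside; x points away from the robot, y to the left (towards the bur block), z up; its top is 20 mm above the origin. The half-arch model belongs on the bench on its -y (right) side.
- bur_block: Aluminium block 50 x 50 x 25 high with nine burs standing in it, 45 high in all, fixed, always to the left (+y) of the stand, centre 185 to 205 mm from the stand's centre. Origin: centre of its underside, z up.
- board: Wooden card board 160 long (x) x 100 wide (y) x 8 thick, fixed on the bench, with a steel stop and sprung clip at its far (+x) end. Origin: centre of its underside; x points away from the robot, the way the card goes in (turned up to 0.2 rad), z up; card surface at z = 8 mm. Stop face at x = +62 mm: a card that is home has its centre at x = +19.5 mm, y = 0.
- clip (a joint): Hinge of the steel clip (40 mm wide, centred on the board), rad: 0 at rest, about 0.09 over the card, at most 0.6. In the board's frame: hinge line along y at x = 68, z = 20 mm; bend at x = 30 mm, 1.5 mm above the card surface; flared lip from there up to x = 0, z = 21 mm (underside). The card, slid along +x flat on the board, lifts it: about 2 N at the bend.
Mind the look-alikes: they are no part of the job. Several things look just like the stand: the one meant starts farthest from the robot's base. Several things have the shape of the card; the one meant has the colours described above.

How it is judged (in metres and radians):
At the end, for the whole second after the job is handed in: Card flat under the clip, within 8 mm of the stop, 13 mm of the midline, 0.17 rad; full arch on the stand within 14 mm of its middle each way; half arch right of it, centres 73-122 mm apart, within 22 mm of its midline; pot within 117 mm of stand and bur block, 18 mm off line; all upright, at rest (x of full_arch in the frame of stand between -0.014 and 0.014 m and y of full_arch in the frame of stand between -0.014 and 0.014 m and z of full_arch in the frame of stand between 0.017 and 0.024 m and x of half_arch in the frame of stand between -0.022 and 0.022 m and y of half_arch in the frame of stand between -0.122 and -0.073 m and height (world z) of each of half_arch, pot below 0.004 m and x of pot in the frame of stand between -0.018 and 0.018 m and horizontal distance between pot and stand below 0.117 m and horizontal distance between pot and bur_block below 0.117 m and x of card in the frame of board between 0.0115 and 0.024 m and y of card in the frame of board between -0.013 and 0.013 m and z of card in the frame of board between 0.005 and 0.0115 m and angle between the x axis of card and the x axis of board, either way round below 0.17 rad and value of joint clip above 0.04 rad and angle between each of full_arch, half_arch, pot, card's own z axis and vertical below 0.12 rad and linear speed of each of full_arch, half_arch, pot, card below 0.02 m/s and angular speed of each of full_arch, half_arch, pot, card below 0.2 rad/s); the robot touches nothing.
It fails at once if the full-arch plaster model is tipped over (angle between full_arch's own z axis and vertical above 0.7 rad).
It fails at once if the half-arch plaster model is tipped over (angle between half_arch's own z axis and vertical above 0.7 rad).
It also fails if it takes over 96 s, if anything falls off the work surface, if the arm or the gripper's body presses on something with over 40 N, if the wrist force passes 120 N, or if a joint passes its speed limit or range.

## Working session

There is one attempt and no reset: what is moved stays moved. The work goes in short steps, Python scripts to look and compute and a tool call to move; the robot and the scene stay as the last step left them, time stands still between calls to the robot, and variables do not carry over. Pictures are saved under pics/ and viewed, at most 14 in all, crops included, and the job is handed in when it is done.

Besides the shell and the picture viewer there is one more tool, called after "Emit:" in YAML: its name, and indented under it one key for each argument. drive_tool: Moves the arm, as the interface text tells. Its arguments: {"type":"object","properties":{"moves":{"type":"array"},"force":{"type":"number"}},"required":["moves"]}

```bash
ls; mkdir -p pics; python3 - <<'E'
from cell import sensors, vision, workorder, env
import cv2
o=sensors.get_obs();print(o)
import pickle
d={}
for n in("scene","top","wrist"):
    c=vision.read_camera(n);d[n]=c
    cv2.imwrite(f"pics/{n}0.png",c["image"][:,:,::-1]);print(n,c["fx"],c["cx"],c["cy"],c["R"],c["t"])
pickle.dump(d,open("d0.pkl","wb"))
E
```

```text
pics
{'time_s': 0.0, 'qpos': array([78.15912478, 18.44144387, -4.014033  , 83.17351632,  1.29475304,
       78.53861408, -3.26024813]), 'joint_velocities': array([-0.05808111,  0.01526155, -0.07514965, -0.02493381,  0.0150707 ,
       -0.01065146,  0.04295625]), 'effort': array([-2.97274537e-04, -4.91290033e+01, -4.03537760e-01, -3.12531495e+01,
       -6.36685244e-02,  4.36752546e-02,  1.94846425e-04]), 'tool_pos': array([ 0.14215752, -0.63373656,  0.22944638]), 'tool_rot': array([-1.79891643e+02,  5.76640406e-03,  1.26488803e+01]), 'force': array([0.06390649, 0.04071854, 0.37156057]), 'wrist_torque': array([ 0.00734191,  0.01240772, -0.03362345]), 'grasp_force': 0.0, 'grip_width': 0.08706097066345188}
scene 489.4062605121799 314.0367334503121 249.97300113436182 [[-0.17254352  0.98499275 -0.00424392]
 [ 0.58451507  0.09892106 -0.80533022]
 [-0.79282461 -0.14143514 -0.59281129]] [ 0.11150391 -0.20187366  1.52380412]
top 502.84289232214235 313.0023047886753 244.50664707461647 [[-0.01581596 -0.99954039 -0.02586242]
 [-0.98710479  0.01972945 -0.1588549 ]
 [ 0.15929214  0.02301648 -0.98696315]] [-0.01936162  0.42965454  1.07297772]
wrist 402.7794419659617 315.086146327942 240.21910647090462 [[ 0.21959841 -0.9755892  -0.00150102]
 [-0.93534175 -0.21097586  0.28394542]
 [-0.27733076 -0.06095    -0.95883927]] [-0.64966849 -0.03374805  0.3910677 ]
```

View pics/top0.png

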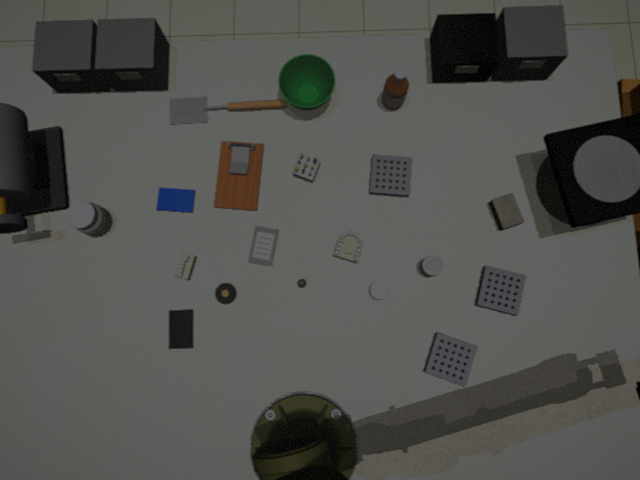

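View pics/scene0.png

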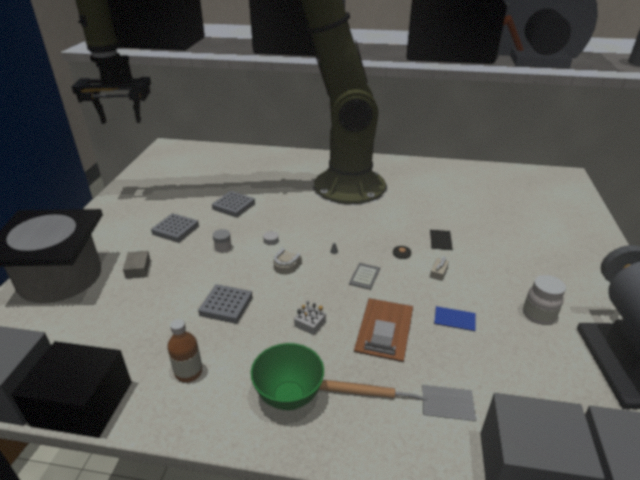

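The top view shows, by (column, row) pixel:
- **Stand candidates:** (390,175), (501,290) and (451,358). The first is farthest from the base at about (303,440), so it is the one meant.
- **Card candidates:** (264,246) grey with a white face, (176,200) blue and (181,329) black. The grey and white one is meant.
- **Others:** full arch (348,247), half arch (186,265), bur block (306,167), board (240,175) with the clip at its top end. The pot is at (431,265), and the flat white disc at (379,290) is not it.

The scene view agrees with this.

```bash
cat > h.py <<'E'
import numpy as np, cv2
def ray(c,u,v):
    R=np.array(c["R"]);C=-R.T@np.array(c["t"])
    return C,R.T@np.array([(u-c["cx"])/c["fx"],(v-c["cy"])/c["fy"],1])
def onz(c,u,v,z):
    C,d=ray(c,u,v);return C+d*(z-C[2])/d[2]
def proj(c,X):
    p=np.array(c["R"])@np.array(X)+np.array(c["t"]);return c["fx"]*p[0]/p[2]+c["cx"],c["fy"]*p[1]/p[2]+c["cy"]
def tri(rays):
    A=0;b=0
    for C,d in rays:
        d=d/np.linalg.norm(d);P=np.eye(3)-np.outer(d,d);A=A+P;b=b+P@C
    return np.linalg.solve(A,b)
E
python3 - <<'E'
import pickle,cv2,numpy as np
from h import *
d=pickle.load(open("d0.pkl","rb"))
t=d["top"];s=d["scene"]
P={"stand":((390,175),(226,303)),"bur":((306,167),(311,318)),"board":((240,176),(385,328)),"card":((264,246),(366,275)),"full":((348,247),(288,259)),"half":((186,265),(440,268)),"pot":((431,265),(222,240)),"standB":((501,290),(175,227)),"standC":((451,358),(234,204))}
for k,(a,b) in P.items():
    X=tri([ray(t,*a),ray(s,*b)]);print(k,X.round(3),onz(t,*a,0.01).round(3),np.hypot(*X[:2]).round(3))
im=t["image"];c=im[130:320,150:460];cv2.imwrite("pics/c1.png",cv2.convertScaleAbs(cv2.resize(c[:,:,::-1],None,fx=2.55,fy=2.55,interpolation=cv2.INTER_CUBIC),alpha=1.6))
E
```

```text
stand [ 0.592 -0.206  0.008] [ 0.591 -0.206  0.01 ] 0.627
bur [ 0.613 -0.013  0.015] [ 0.615 -0.013  0.01 ] 0.613
board [ 0.6    0.142 -0.001] [0.597 0.14  0.01 ] 0.617
card [0.433 0.087 0.   ] [0.432 0.084 0.01 ] 0.442
full [ 0.425 -0.104  0.017] [ 0.426 -0.105  0.01 ] 0.437
half [0.392 0.26  0.012] [0.392 0.26  0.01 ] 0.47
pot [ 0.38  -0.285  0.022] [ 0.382 -0.288  0.01 ] 0.475
standB [ 0.324 -0.439  0.008] [ 0.324 -0.438  0.01 ] 0.545
standC [ 0.179 -0.32   0.006] [ 0.179 -0.32   0.01 ] 0.366
```

View pics/c1.png

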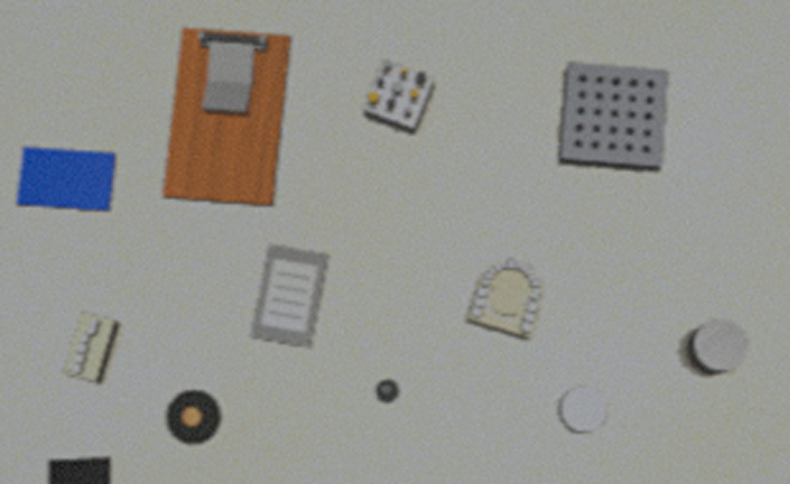

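Triangulated heights and spacings are consistent: stand to bur block is 193 mm, and the meant stand lies at 627 mm, against 545 and 366 mm for its look-alikes. The crop confirms the grey and white card at (290,297) and the stand at (613,115). I'll move to a survey pose with the wrist camera.

Emit:
drive_tool:
  moves:
    - {"x": 62,"y": -56,"z": -20,"rz": 0.04}
    - {"x": 124,"y": -113,"z": -40,"rz": 0.08}
    - {"x": 186,"y": -170,"z": -60,"rz": 0.12}
    - {"x": 249,"y": -227,"z": -70,"rz": 0.16}
    - {"x": 311,"y": -284,"z": -70,"rz": 0.19}
    - {"x": 373,"y": -341,"z": -70,"rz": 0.221}
    - {"x": 436,"y": -398,"z": -70,"rz": 0.221}
    - {"x": 436,"y": -398,"z": -70,"rz": 0.221}
    - {"x": 436,"y": -398,"z": -70,"rz": 0.221}
    - {"x": 436,"y": -398,"z": -70,"rz": 0.221}
    - {"x": 436,"y": -398,"z": -70,"rz": 0.221}
    - {"x": 436,"y": -398,"z": -70,"rz": 0.221}

```text
invalid input at $.moves[0]: expected keys x, y, z, rx, ry, rz, fingers
```

```bash
python3 - <<'E'
from cell import sensors, vision
import cv2,pickle
o=sensors.get_obs();print(o["time_s"],o["tool_pos"],o["tool_rot"],o["qpos"])
c=vision.read_camera("wrist");pickle.dump(c,open("w1.pkl","wb"))
cv2.imwrite("pics/w1.png",cv2.convertScaleAbs(c["image"][:,:,::-1],alpha=1.4))
E
```

```text
0.15 [ 0.14223176 -0.63382491  0.22971831] [-1.79915898e+02  4.16162076e-03  1.26533441e+01] [78.15649431 18.4286786  -4.01555903 83.1590208   1.29402681 78.5415665
 -3.25939403]
```

View pics/w1.png

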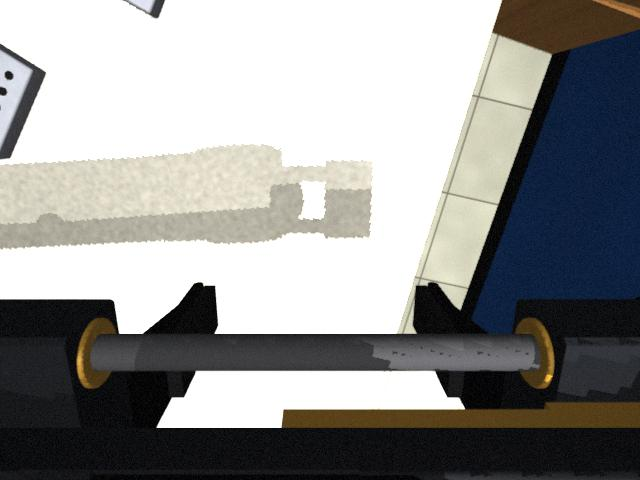

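The move was refused because every key is needed, so the arm has not moved. The wrist view shows the gripper filling rows below 300, with the usable part of the picture above that.

Emit:
drive_tool:
  moves:
    - {"x": 62,"y": -56,"z": -20,"rx": 0,"ry": 0,"rz": 0.04,"fingers": -1}
    - {"x": 124,"y": -113,"z": -40,"rx": 0,"ry": 0,"rz": 0.08,"fingers": -1}
    - {"x": 186,"y": -170,"z": -60,"rx": 0,"ry": 0,"rz": 0.12,"fingers": -1}
    - {"x": 249,"y": -227,"z": -70,"rx": 0,"ry": 0,"rz": 0.16,"fingers": -1}
    - {"x": 311,"y": -284,"z": -70,"rx": 0,"ry": 0,"rz": 0.19,"fingers": -1}
    - {"x": 373,"y": -341,"z": -70,"rx": 0,"ry": 0,"rz": 0.221,"fingers": -1}
    - {"x": 436,"y": -398,"z": -70,"rx": 0,"ry": 0,"rz": 0.221,"fingers": -1}
    - {"x": 436,"y": -398,"z": -70,"rx": 0,"ry": 0,"rz": 0.221,"fingers": -1}
    - {"x": 436,"y": -398,"z": -70,"rx": 0,"ry": 0,"rz": 0.221,"fingers": -1}
    - {"x": 436,"y": -398,"z": -70,"rx": 0,"ry": 0,"rz": 0.221,"fingers": -1}
    - {"x": 436,"y": -398,"z": -70,"rx": 0,"ry": 0,"rz": 0.221,"fingers": -1}
    - {"x": 436,"y": -398,"z": -70,"rx": 0,"ry": 0,"rz": 0.221,"fingers": -1}

```text
time_s: 1.7
tool_pos: [0.48, -0.1514, 0.3003]
tool_rot: [180.0, 0.0, -0.1]
force: [-0.4, -0.6, -1.3]
grip_width: 0.0871
grasp_force: 0.0
```

```bash
python3 - <<'E'
from cell import sensors, vision
import cv2,pickle
o=sensors.get_obs();print(o["time_s"],o["tool_pos"],o["tool_rot"],o["qpos"])
c=vision.read_camera("wrist");pickle.dump(c,open("w1.pkl","wb"))
cv2.imwrite("pics/w1.png",c["image"][:,:,::-1])
E
```

```text
1.7 [ 0.48003139 -0.15136146  0.30027574] [ 1.79965516e+02  4.75739295e-02 -6.70905776e-02] [ 46.86218131   0.18211007 -32.22326493  96.14703264   0.14330449
  83.73629336 -75.44374268]
```

View pics/w1.png

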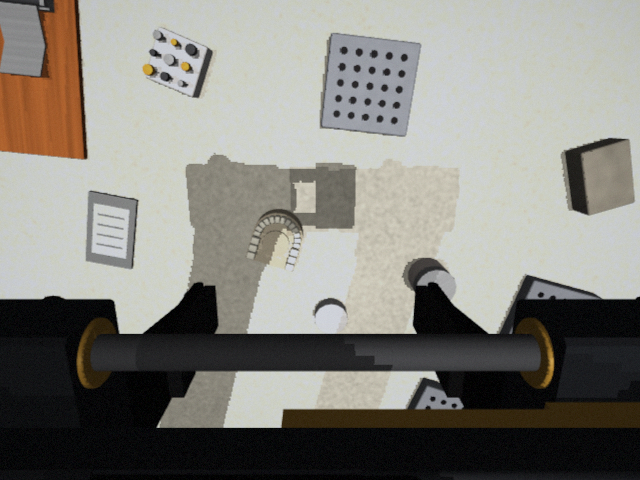

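The survey view shows the stand at (370,85), bur block (178,62), card (111,230), full arch (276,240), pot (432,278) and the flat disc (330,312). I'll take a second wrist view to the left for the board, card and half arch.

Emit:
drive_tool:
  moves:
    - {"x": -5,"y": -55,"z": 0,"rx": 0,"ry": 0,"rz": 0,"fingers": -1}
    - {"x": -10,"y": -110,"z": 0,"rx": 0,"ry": 0,"rz": 0,"fingers": -1}
    - {"x": -15,"y": -165,"z": 0,"rx": 0,"ry": 0,"rz": 0,"fingers": -1}
    - {"x": -15,"y": -220,"z": 0,"rx": 0,"ry": 0,"rz": 0,"fingers": -1}
    - {"x": -15,"y": -275,"z": 0,"rx": 0,"ry": 0,"rz": 0,"fingers": -1}
    - {"x": -15,"y": -320,"z": 0,"rx": 0,"ry": 0,"rz": 0,"fingers": -1}
    - {"x": -15,"y": -320,"z": 0,"rx": 0,"ry": 0,"rz": 0,"fingers": -1}
    - {"x": -15,"y": -320,"z": 0,"rx": 0,"ry": 0,"rz": 0,"fingers": -1}
    - {"x": -15,"y": -320,"z": 0,"rx": 0,"ry": 0,"rz": 0,"fingers": -1}
    - {"x": -15,"y": -320,"z": 0,"rx": 0,"ry": 0,"rz": 0,"fingers": -1}

```text
time_s: 3.0
tool_pos: [0.466, 0.1681, 0.3004]
tool_rot: [180.0, 0.0, -0.2]
force: [0.9, 0.1, 0.5]
grip_width: 0.0872
grasp_force: 0.0
```

```bash
python3 - <<'E'
from cell import sensors, vision
import cv2,pickle
o=sensors.get_obs();print(o["time_s"],o["tool_pos"],o["tool_rot"],o["qpos"])
c=vision.read_camera("wrist");pickle.dump(c,open("w2.pkl","wb"))
cv2.imwrite("pics/w2.png",c["image"][:,:,::-1])
E
```

```text
3.0 [0.46597794 0.16811273 0.30044316] [ 1.79972392e+02  3.51678628e-03 -1.69959983e-01] [  30.96766467   -0.49230456  -52.85492171   96.58816828   -0.37037187
   83.72286445 -112.01561156]
```

View pics/w2.png

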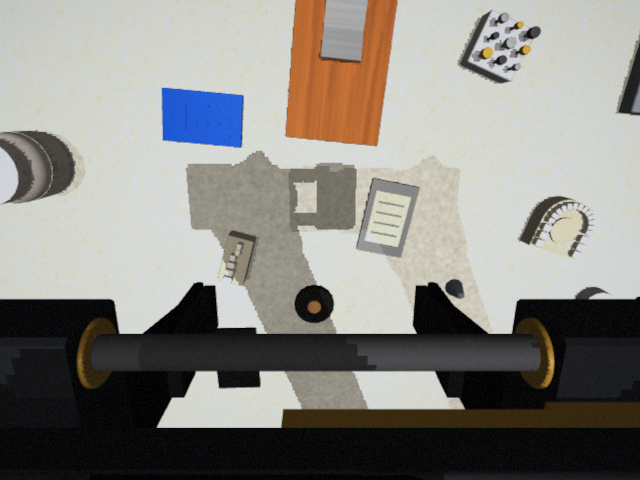

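The left view shows the board's near edge at (287,135)–(378,145), the clip end at row 60, the card at (389,217), the half arch at (237,257) in the arm's shadow and the full arch at (562,228). Next I'll refine corners and triangulate.

```bash
python3 - <<'E'
import pickle
from h import *
w1=pickle.load(open("w1.pkl","rb"));w2=pickle.load(open("w2.pkl","rb"));top=pickle.load(open("d0.pkl","rb"))["top"]
def sub(c,pts,w=4):
    g=cv2.GaussianBlur(cv2.cvtColor(c["image"],cv2.COLOR_RGB2GRAY),(3,3),0)
    p=np.array(pts,np.float32).reshape(-1,1,2)
    q=cv2.cornerSubPix(g,p.copy(),(w,w),(-1,-1),(3,40,.01)).reshape(-1,2)
    return np.where(np.linalg.norm(q-p[:,0],axis=1,keepdims=True)<4,q,p[:,0])
def rep(n,c,pts,z,w=4):
    q=sub(c,pts,w);X=np.array([onz(c,*a,z) for a in q]);L=np.linalg.norm(np.roll(X,-1,0)-X,axis=1)
    print(n,"ctr",X.mean(0).round(4),"sides",L.round(4),"dirs",[round(float(np.degrees(np.arctan2(*(np.roll(X,-1,0)-X)[i][1::-1]))),1) for i in range(len(X))]);return q
rep("stand w1",w1,[(331,34),(420,43),(406,136),(321,127)],.02)
# crop coords -> top
tp=lambda l:[(150+a/2.55,130+b/2.55) for a,b in l]
rep("stand top",top,tp([(568,63),(667,70),(660,163),(560,157)]),.02,3)
a=rep("card w1",w1,[(89,191),(137,198),(132,268),(86,261)],.005)
b=rep("card w2",w2,[(374,179),(419,187),(404,257),(358,248)],.005)
for i in range(4): print(" card corner",tri([ray(w1,*a[i]),ray(w2,*b[i])]).round(4))
rep("board w2 near",w2,[(287,135),(378,145)],.008)
rep("board top",top,tp([(184,29),(291,37),(273,206),(164,197)]),.008,3)
for e in ([(295,2),(287,133)],[(396,2),(379,143)]):
    X=[onz(w2,*p,.008) for p in e];print("board edge dir",np.degrees(np.arctan2(X[0][1]-X[1][1],X[0][0]-X[1][0])))
# wood mask line-fit
for n,c,sl in (("w1",w1,(slice(0,200),slice(0,120))),("w2",w2,(slice(0,200),slice(250,420))),("top",top,(slice(120,230),slice(200,280)))):
    im=c["image"].astype(int);m=((im[...,0]-im[...,2])>60 if n!="top" else (im[...,0]-im[...,2])>35)
    mm=np.zeros(m.shape,np.uint8);mm[sl]=m[sl];k=max(cv2.findContours(mm,0,2)[0],key=cv2.contourArea)
    p=cv2.approxPolyDP(cv2.convexHull(k),3,True)[:,0];print(n,[(tuple(map(int,x)),onz(c,*x,.008).round(4)[:2].tolist()) for x in p])
# bur block
rep("bur w1",w1,[(156,28),(211,48),(196,97),(143,73)],.025)
rep("bur w2",w2,[(488,10),(540,30),(505,80),(463,58)],.025)
# pot in both
for n,c,u in (("w1",w1,(435,286)),("top",top,(150+720/2.55,130+346/2.55))): print("pot",n,onz(c,*u,.044).round(4))
print(tri([ray(w1,435,286),ray(top,150+720/2.55,130+346/2.55)]))
out=[]
for c,(x,y,r) in ((w1,(276,240,50)),(w2,(562,228,50)),(w2,(237,257,45)),(w1,(432,280,45))):
    I=c["image"][y-r:y+r,x-r:x+r,::-1];out.append(cv2.convertScaleAbs(cv2.resize(I,(390,290) if 0 else (290,290),interpolation=cv2.INTER_CUBIC),alpha=1.0))
I=top["image"][225:295,325:395,::-1]; J=top["image"][240:290,160:210,::-1]
cv2.imwrite("pics/crops.png",np.vstack([np.hstack(out[:2]),np.hstack(out[2:])]))
E
```

```text
stand w1 ctr [ 0.5925 -0.2066  0.02  ] sides [0.0886 0.0888 0.0894 0.0902] dirs [-96.3, 173.7, 84.6, -6.8]
stand top ctr [ 0.5877 -0.205   0.02  ] sides [0.088  0.0929 0.0908 0.0958] dirs [-97.4, 173.3, 84.4, -8.4]
card w1 ctr [0.4378 0.0837 0.005 ] sides [0.0552 0.0848 0.0547 0.0856] dirs [-101.5, 167.9, 79.4, -11.7]
card w2 ctr [0.4381 0.0859 0.005 ] sides [0.0549 0.085  0.0545 0.0841] dirs [-101.3, 168.6, 77.8, -11.1]
 card corner [0.4844 0.1041 0.0013]
 card corner [0.4734 0.0497 0.001 ]
 card corner [0.39   0.0669 0.0024]
 card corner [0.4011 0.1206 0.0029]
board w2 near ctr [0.5246 0.1507 0.008 ] sides [0.0995 0.0995] dirs [-96.2, 83.8]
board top ctr [0.5993 0.1424 0.008 ] sides [0.1006 0.1601 0.0997 0.1614] dirs [-96.3, 174.1, 84.5, -5.5]
board edge dir -4.877040917491256
board edge dir -4.642105195927809
w1 [((74, 0), [0.673, 0.0847]), ((83, 158), [0.5205, 0.1009]), ((0, 150), [0.5291, 0.1894]), ((0, 73), [0.6065, 0.1721]), ((54, 0), [0.673, 0.1043])]
w2 [((396, 0), [0.659, 0.0877]), ((376, 145), [0.5201, 0.1017]), ((286, 136), [0.5298, 0.1988]), ((296, 0), [0.6592, 0.186])]
top [((222, 141), [0.6833, 0.1829]), ((262, 144), [0.6736, 0.0889]), ((255, 209), [0.5183, 0.1049]), ((214, 206), [0.5275, 0.1993])]
bur w1 ctr [ 0.6147 -0.0146  0.025 ] sides [0.0517 0.0482 0.0553 0.0426] dirs [-108.1, 162.1, 66.1, -22.2]
bur w2 ctr [ 0.6163 -0.012   0.025 ] sides [0.0504 0.0546 0.0483 0.0477] dirs [-107.1, 150.5, 65.2, -28.1]
pot w1 [ 0.3849 -0.2836  0.044 ]
pot top [ 0.3763 -0.2836  0.044 ]
[ 0.3782512  -0.28775453  0.0285208 ]
```

View pics/crops.png

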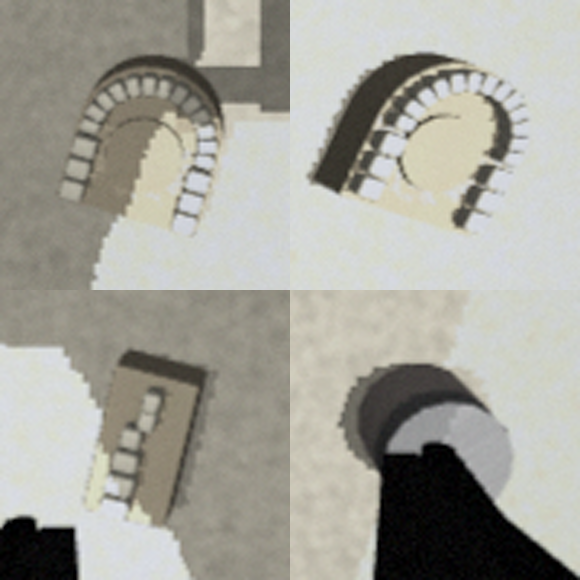

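The crops show the full arch's back-edge corners at about (62,199) and (195,237) in the upper left panel, the half arch's top corners at (118,370), (203,387) and (168,524), and the pot cap centred at about (447,467).

```bash
python3 - <<'E'
import pickle
from h import *
w1=pickle.load(open("w1.pkl","rb"));w2=pickle.load(open("w2.pkl","rb"));top=pickle.load(open("d0.pkl","rb"))["top"]
f=lambda x,y,s,ox,oy:(ox+x/s,oy+y/s)
A=[f(62,199,2.9,226,190),f(195,237,2.9,226,190)]
B=[f(345-290,190,2.9,512,178),f(475-290,235,2.9,512,178)]
T=[(150+467/2.55,130+320/2.55),(150+528/2.55,130+338/2.55)]
for n,c,p in(("w1",w1,A),("w2",w2,B),("top",top,T)):
    X=[onz(c,*q,.022) for q in p];d=X[0]-X[1];print("full",n,[x.round(4)[:2] for x in X],np.linalg.norm(d).round(4),"yaw",np.degrees(np.arctan2(d[1],d[0]))-90)
    e=np.array([d[1],-d[0]])/np.linalg.norm(d[:2]);m=(X[0]+X[1])[:2]/2;print("  grasp",m+.021*e,"origin",m+.031*e)
for i in range(2):print("full h",tri([ray(w1,*A[i]),ray(w2,*B[i])]).round(4))
H=[f(118,370-290,3.222,192,212),f(203,387-290,3.222,192,212),f(168,524-290,3.222,192,212)]
HT=[(150+a/2.55,130+b/2.55) for a,b in((85,313),(120,322),(101,382))]
for n,c,p in(("w2",w2,H),("top",top,HT)):
    X=np.array([onz(c,*q,.022) for q in p]);print("half",n,X.round(4)[:,:2].tolist(),"ctr",((X[0]+X[2])/2).round(4),np.linalg.norm(X[0]-X[1]),np.linalg.norm(X[1]-X[2]),np.degrees(np.arctan2(*(X[1]-X[2])[1::-1])))
for i in range(3):print("half h",tri([ray(w2,*H[i]),ray(top,*HT[i])]).round(4))
print("pot",onz(w1,435.8,290,.044))
E
```

```text
full w1 [array([ 0.4093, -0.0749]), array([ 0.3934, -0.1267])] 0.0542 yaw -17.093720486983784
  grasp [ 0.42140376 -0.10700131] origin [ 0.43096201 -0.10994067]
full w2 [array([ 0.4127, -0.0746]), array([ 0.3941, -0.1283])] 0.0568 yaw -19.07036409817357
  grasp [ 0.42321848 -0.10831609] origin [ 0.43266966 -0.11158338]
full top [array([ 0.4057, -0.071 ]), array([ 0.3889, -0.1234])] 0.055 yaw -17.721101156355004
  grasp [ 0.41727863 -0.10360166] origin [ 0.42680413 -0.1066455 ]
full h [ 0.411 -0.075  0.022]
full h [ 0.3946 -0.1268  0.0243]
half w2 [[0.4213, 0.2643], [0.4151, 0.2352], [0.3637, 0.25]] ctr [0.3925 0.2572 0.022 ] 0.029840899809468947 0.053464543973944664 -16.14567310826687
half top [[0.4183, 0.2634], [0.4098, 0.2324], [0.3575, 0.2479]] ctr [0.3879 0.2556 0.022 ] 0.032197179668318525 0.054553663032952275 -16.507754310906872
half h [0.4194 0.2657 0.015 ]
half h [0.4115 0.2364 0.0092]
half h [0.3586 0.2519 0.0094]
pot [ 0.38014674 -0.28489898  0.044     ]
```

Everything measured agrees with the given sizes and heights. The card comes first: centre (0.438, 0.085), yaw −11.3°. I'll approach the grasp at (0.420, 0.0885), stopping above it.

Emit:
drive_tool:
  moves:
    - {"x": -15,"y": 26,"z": 50,"rx": 0,"ry": 0,"rz": 0.06,"fingers": -1}
    - {"x": -30,"y": 52,"z": 100,"rx": 0,"ry": 0,"rz": 0.12,"fingers": -1}
    - {"x": -46,"y": 79.5,"z": 150,"rx": 0,"ry": 0,"rz": 0.194,"fingers": -1}
    - {"x": -46,"y": 79.5,"z": 200,"rx": 0,"ry": 0,"rz": 0.194,"fingers": -1}
    - {"x": -46,"y": 79.5,"z": 250,"rx": 0,"ry": 0,"rz": 0.194,"fingers": -1}
    - {"x": -46,"y": 79.5,"z": 270,"rx": 0,"ry": 0,"rz": 0.194,"fingers": -1}
    - {"x": -46,"y": 79.5,"z": 280,"rx": 0,"ry": 0,"rz": 0.194,"fingers": -1}
    - {"x": -46,"y": 79.5,"z": 280,"rx": 0,"ry": 0,"rz": 0.194,"fingers": -1}
    - {"x": -46,"y": 79.5,"z": 280,"rx": 0,"ry": 0,"rz": 0.194,"fingers": -1}

```text
time_s: 4.18
tool_pos: [0.4207, 0.0901, 0.0215]
tool_rot: [-180.0, -0.1, -11.1]
force: [0.2, 0.4, -0.1]
grip_width: 0.0868
grasp_force: 0.0
```

```bash
python3 - <<'E'
from cell import sensors, vision
import cv2,pickle
o=sensors.get_obs();print(o["time_s"],o["tool_pos"],o["tool_rot"],o["qpos"])
c=vision.read_camera("wrist");pickle.dump(c,open("w3.pkl","wb"))
cv2.imwrite("pics/w3.png",c["image"][:,:,::-1])
E
```

```text
4.175 [0.42065393 0.09014722 0.02151368] [-1.79991469e+02 -1.16081871e-01 -1.11371938e+01] [  32.82841916    9.03081463  -50.27678535  124.29116935    9.10832257
   50.15997843 -124.08519752]
```

View pics/w3.png

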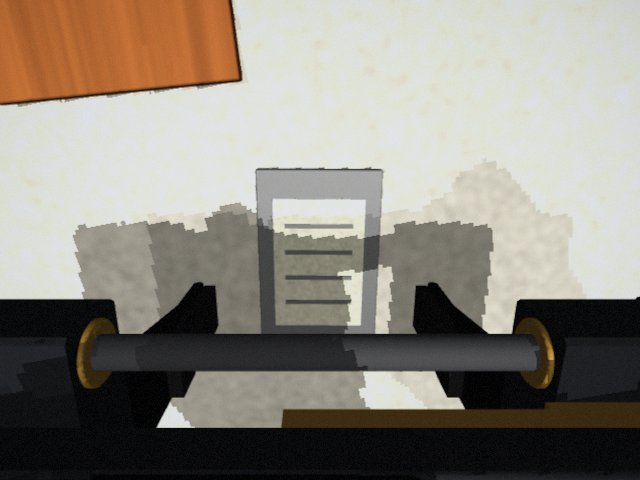

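The wrist view shows the card (columns 257–382) aligned with and centred between the fingers (215–415). I'll descend, grip at 15 N and lift.

Emit:
drive_tool:
  moves:
    - {"x": 0,"y": 1,"z": 6,"rx": 0,"ry": 0,"rz": 0,"fingers": -1}
    - {"x": 0,"y": 1,"z": 12.5,"rx": 0,"ry": 0,"rz": 0,"fingers": -1}
    - {"x": 0,"y": 1,"z": 12.5,"rx": 0,"ry": 0,"rz": 0,"fingers": -1}
    - {"x": 0,"y": 1,"z": 12.5,"rx": 0,"ry": 0,"rz": 0,"fingers": 1}
    - {"x": 0,"y": 1,"z": 12.5,"rx": 0,"ry": 0,"rz": 0,"fingers": 1}
    - {"x": 0,"y": 1,"z": 12.5,"rx": 0,"ry": 0,"rz": 0,"fingers": 1}
    - {"x": 0,"y": 1,"z": 12.5,"rx": 0,"ry": 0,"rz": 0,"fingers": 1}
    - {"x": 0,"y": 1,"z": 12.5,"rx": 0,"ry": 0,"rz": 0,"fingers": 1}
    - {"x": 0,"y": 1,"z": 12.5,"rx": 0,"ry": 0,"rz": 0,"fingers": 1}
    - {"x": 0,"y": 1,"z": 0,"rx": 0,"ry": 0,"rz": 0,"fingers": 1}
    - {"x": 0,"y": 1,"z": -15,"rx": 0,"ry": 0,"rz": 0,"fingers": 1}
    - {"x": 0,"y": 1,"z": -15,"rx": 0,"ry": 0,"rz": 0,"fingers": 1}
  force: 15

```text
time_s: 5.72
tool_pos: [0.4207, 0.0891, 0.0369]
tool_rot: [180.0, -0.2, -11.1]
force: [0.8, -0.3, -0.8]
grip_width: 0.0534
grasp_force: 15.0
```

```bash
python3 - <<'E'
import pickle
from h import *
from cell import sensors, vision
o=sensors.get_obs();print(o["time_s"],o["tool_pos"],o["tool_rot"],o["force"],o["grip_width"])
w3=pickle.load(open("w3.pkl","rb"));print("board R corner",onz(w3,241,80,.008),"edgedir",np.degrees(np.arctan2(*(onz(w3,5,103,.008)-onz(w3,239,81,.008))[1::-1]))-90)
print("card front",onz(w3,257,169,.005),onz(w3,382,169,.005))
c=vision.read_camera("wrist");pickle.dump(c,open("w4.pkl","wb"))
cv2.imwrite("pics/w4.png",c["image"][:,:,::-1])
E
```

```text
5.725 [0.42070872 0.08910689 0.03694804] [179.99498193  -0.18653024 -11.14601923] [ 0.84811459 -0.31323911 -0.81068289] 0.053426158557459046
board R corner [0.51894346 0.10014592 0.008     ] edgedir -6.112878403199829
card front [0.4841498 0.1024972 0.005    ] [0.47403794 0.0509935  0.005     ]
```

View pics/w4.png

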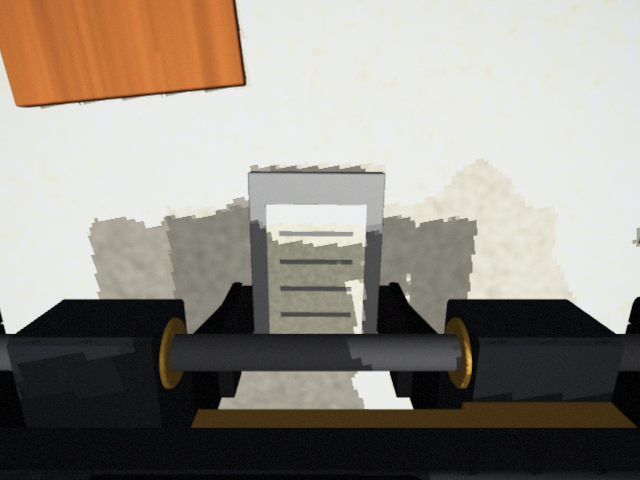

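The card is held flat and square: opening 53.4 mm, front edge at row 172. I'll carry it to just short of the clip lip, aligned with the board at yaw −5.4°, and lower it.

Emit:
drive_tool:
  moves:
    - {"x": 30,"y": -22,"z": -5,"rx": 0,"ry": 0,"rz": -0.03,"fingers": 1}
    - {"x": 60,"y": -45,"z": -5,"rx": 0,"ry": 0,"rz": -0.06,"fingers": 1}
    - {"x": 85,"y": -65,"z": -5,"rx": 0,"ry": 0,"rz": -0.1,"fingers": 1}
    - {"x": 108,"y": -81.5,"z": -5,"rx": 0,"ry": 0,"rz": -0.1,"fingers": 1}
    - {"x": 108,"y": -81.5,"z": 5,"rx": 0,"ry": 0,"rz": -0.1,"fingers": 1}
    - {"x": 108,"y": -81.5,"z": 12,"rx": 0,"ry": 0,"rz": -0.1,"fingers": 1}
    - {"x": 108,"y": -81.5,"z": 17,"rx": 0,"ry": 0,"rz": -0.1,"fingers": 1}
    - {"x": 108,"y": -81.5,"z": 17,"rx": 0,"ry": 0,"rz": -0.1,"fingers": 1}
    - {"x": 108,"y": -81.5,"z": 17,"rx": 0,"ry": 0,"rz": -0.1,"fingers": 1}
    - {"x": 108,"y": -81.5,"z": 17,"rx": 0,"ry": 0,"rz": -0.1,"fingers": 1}

```text
time_s: 7.02
tool_pos: [0.5413, 0.1481, 0.0189]
tool_rot: [180.0, -0.0, -5.4]
force: [0.3, 1.2, -0.4]
grip_width: 0.0539
grasp_force: 15.0
```

```bash
python3 - <<'E'
import pickle
from h import *
from cell import sensors, vision
o=sensors.get_obs();print(o["time_s"],o["tool_pos"],o["tool_rot"],o["force"],o["qpos"])
w4=pickle.load(open("w4.pkl","rb"));print("board R,L corner",onz(w4,245,84,.008),onz(w4,18,106,.008))
c=vision.read_camera("wrist");pickle.dump(c,open("w5.pkl","wb"))
cv2.imwrite("pics/w5.png",c["image"][:,:,::-1])
E
```

```text
7.025 [0.5413429  0.14813673 0.01890615] [ 1.79991748e+02 -4.18643472e-02 -5.40385314e+00] [ 0.30421274  1.24318472 -0.44654619] [  21.247664     26.63527968  -46.71704751  106.95536143   23.13371495
   56.28511586 -130.99024425]
board R,L corner [0.51908472 0.10013771 0.008     ] [0.52933897 0.19845383 0.008     ]
```

View pics/w5.png

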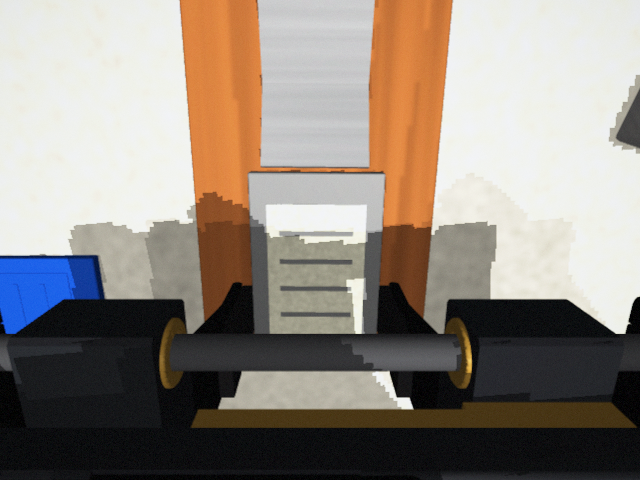

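The card's front edge at row 172 sits just short of the clip lip at row 166, both centred near column 316. I'll lower onto the board and slide in slowly.

Emit:
drive_tool:
  moves:
    - {"x": 0,"y": 0,"z": 1.5,"rx": 0,"ry": 0,"rz": 0,"fingers": 1}
    - {"x": 4,"y": 0,"z": 1.5,"rx": 0,"ry": 0,"rz": 0,"fingers": 1}
    - {"x": 8,"y": 0,"z": 1.5,"rx": 0,"ry": 0,"rz": 0,"fingers": 1}
    - {"x": 13,"y": 0,"z": 1.5,"rx": 0,"ry": 0,"rz": 0,"fingers": 1}
    - {"x": 18,"y": 0,"z": 1.5,"rx": 0,"ry": 0,"rz": 0,"fingers": 1}
    - {"x": 23,"y": 0,"z": 1.5,"rx": 0,"ry": 0,"rz": 0,"fingers": 1}
    - {"x": 28,"y": 0,"z": 1.5,"rx": 0,"ry": 0,"rz": 0,"fingers": 1}
    - {"x": 33,"y": 0,"z": 1.5,"rx": 0,"ry": 0,"rz": 0,"fingers": 1}
    - {"x": 38,"y": 0,"z": 1.5,"rx": 0,"ry": 0,"rz": 0,"fingers": 1}
    - {"x": 43,"y": 0,"z": 1.5,"rx": 0,"ry": 0,"rz": 0,"fingers": 1}
    - {"x": 48,"y": 0,"z": 1.5,"rx": 0,"ry": 0,"rz": 0,"fingers": 1}
    - {"x": 52,"y": 0,"z": 1.5,"rx": 0,"ry": 0,"rz": 0,"fingers": 1}
    - {"x": 56,"y": 0,"z": 1.5,"rx": 0,"ry": 0,"rz": 0,"fingers": 1}
    - {"x": 59,"y": 0,"z": 1.5,"rx": 0,"ry": 0,"rz": 0,"fingers": 1}
    - {"x": 59,"y": 0,"z": 1.5,"rx": 0,"ry": 0,"rz": 0,"fingers": 1}

```text
time_s: 8.95
tool_pos: [0.6005, 0.1425, 0.017]
tool_rot: [-180.0, -0.1, -5.4]
force: [0.2, -0.4, -1.5]
grip_width: 0.0537
grasp_force: 15.0
```

Emit:
drive_tool:
  moves:
    - {"x": 1.5,"y": 0,"z": 0,"rx": 0,"ry": 0,"rz": 0,"fingers": 1}
    - {"x": 3,"y": 0,"z": 0,"rx": 0,"ry": 0,"rz": 0,"fingers": 1}
    - {"x": 4.5,"y": 0,"z": 0,"rx": 0,"ry": 0,"rz": 0,"fingers": 1}
    - {"x": 5.5,"y": 0,"z": 0,"rx": 0,"ry": 0,"rz": 0,"fingers": 1}
    - {"x": 6.5,"y": 0,"z": 0,"rx": 0,"ry": 0,"rz": 0,"fingers": 1}
    - {"x": 6.5,"y": 0,"z": 0,"rx": 0,"ry": 0,"rz": 0,"fingers": 1}
    - {"x": 6.5,"y": 0,"z": 0,"rx": 0,"ry": 0,"rz": 0,"fingers": 1}

```text
time_s: 9.82
tool_pos: [0.6061, 0.1421, 0.0169]
tool_rot: [180.0, 0.0, -5.4]
force: [-2.0, 0.1, -2.6]
grip_width: 0.0537
grasp_force: 15.0
```

```bash
python3 - <<'E'
import pickle
from h import *
from cell import sensors, vision
o=sensors.get_obs();print(o["time_s"],o["tool_pos"],o["tool_rot"],o["force"])
c=vision.read_camera("wrist");pickle.dump(c,open("w6.pkl","wb"))
cv2.imwrite("pics/w6.png",c["image"][:,:,::-1])
E
```

```text
9.825 [0.60607646 0.1421239  0.01691382] [ 1.79991848e+02  2.78437992e-02 -5.39180704e+00] [-1.99755777  0.10243173 -2.58785096]
```

View pics/w6.png

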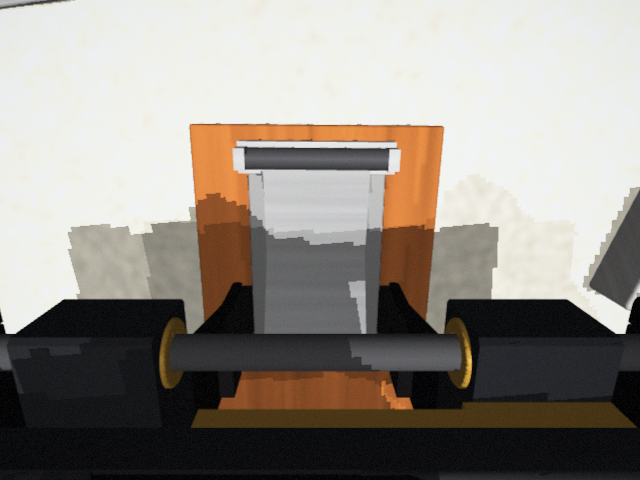

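The card lies under the clip with its front at the bar, rows 155–173. I'll press a few mm further to feel for the stop.

Emit:
drive_tool:
  moves:
    - {"x": 1,"y": 0,"z": 0,"rx": 0,"ry": 0,"rz": 0,"fingers": 1}
    - {"x": 2,"y": 0,"z": 0,"rx": 0,"ry": 0,"rz": 0,"fingers": 1}
    - {"x": 3,"y": 0,"z": 0,"rx": 0,"ry": 0,"rz": 0,"fingers": 1}
    - {"x": 3,"y": 0,"z": 0,"rx": 0,"ry": 0,"rz": 0,"fingers": 1}

```text
time_s: 10.38
tool_pos: [0.6062, 0.1422, 0.0166]
tool_rot: [179.9, 0.4, -5.4]
force: [-9.7, -0.3, 3.0]
grip_width: 0.054
grasp_force: 16.9
```

```bash
python3 - <<'E'
import pickle
from h import *
c=pickle.load(open("w6.pkl","rb"))
print("board far",onz(c,191,125,.008),onz(c,443,126,.008))
print("card front est",onz(c,250,173,.013),onz(c,383,173,.013))
E
```

```text
board far [0.68791461 0.18277437 0.008     ] [0.67838624 0.08521505 0.008     ]
card front est [0.66792387 0.16166172 0.013     ] [0.66308192 0.11007178 0.013     ]
```

The stop is reached: −9.7 N with no further travel, at the predicted spot. I'll release and lift.

Emit:
drive_tool:
  moves:
    - {"x": -2.5,"y": 0,"z": 0,"rx": 0,"ry": 0,"rz": 0,"fingers": 1}
    - {"x": -2.5,"y": 0,"z": 0,"rx": 0,"ry": 0,"rz": 0,"fingers": -0.6}
    - {"x": -2.5,"y": 0,"z": 0,"rx": 0,"ry": 0,"rz": 0,"fingers": -0.6}
    - {"x": -2.5,"y": 0,"z": 0,"rx": 0,"ry": 0,"rz": 0,"fingers": -0.6}
    - {"x": -2.5,"y": 0,"z": -10,"rx": 0,"ry": 0,"rz": 0,"fingers": -0.6}
    - {"x": -2.5,"y": 0,"z": -50,"rx": 0,"ry": 0,"rz": 0,"fingers": -0.6}
    - {"x": -2.5,"y": 0,"z": -103,"rx": 0,"ry": 0,"rz": 0,"fingers": -0.6}
    - {"x": -20,"y": 0,"z": -133,"rx": 0,"ry": 0,"rz": 0,"fingers": -1}
    - {"x": -40,"y": 0,"z": -133,"rx": 0,"ry": 0,"rz": 0,"fingers": -1}
    - {"x": -40,"y": 0,"z": -133,"rx": 0,"ry": 0,"rz": 0,"fingers": -1}
    - {"x": -40,"y": 0,"z": -133,"rx": 0,"ry": 0,"rz": 0,"fingers": -1}

```text
time_s: 11.75
tool_pos: [0.5702, 0.145, 0.1501]
tool_rot: [180.0, -0.0, -5.4]
force: [0.2, -0.1, -0.1]
grip_width: 0.0865
grasp_force: 0.0
```

```bash
python3 - <<'E'
from h import *
from cell import sensors, vision
o=sensors.get_obs();print(o["time_s"],o["tool_pos"],o["tool_rot"],o["qpos"])
c=vision.read_camera("wrist");I=c["image"];cv2.imwrite("pics/w7.png",I[:,:,::-1])
E
```

```text
11.75 [0.57016717 0.14504994 0.15014974] [ 1.79981144e+02 -4.50492073e-02 -5.42604543e+00] [  24.37929855   20.83791595  -49.96212881   96.75157406   16.85897063
   70.27210737 -124.92226433]
```

View pics/w7.png

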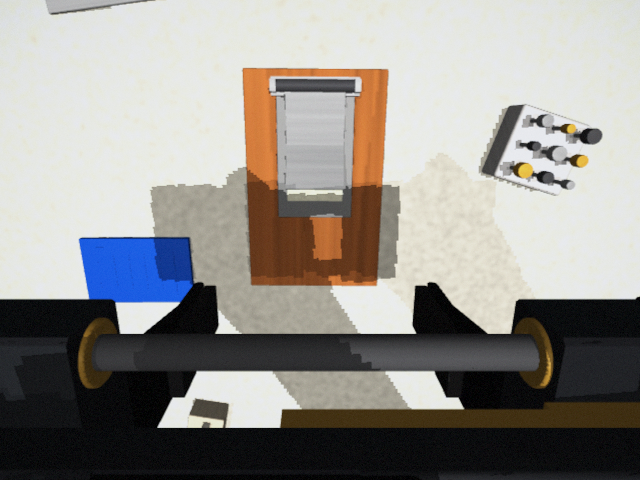

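The card is home: its near end at row 215 is behind the clip lip, the clip sits over it, and it is straight on the board. Next is the half arch at (0.392, 0.257), yaw −16°.

Emit:
drive_tool:
  moves:
    - {"x": -50,"y": -25,"z": 0,"rx": 0,"ry": 0,"rz": 0.05,"fingers": -1}
    - {"x": -95,"y": -50,"z": 0,"rx": 0,"ry": 0,"rz": 0.1,"fingers": -1}
    - {"x": -140,"y": -75,"z": 0,"rx": 0,"ry": 0,"rz": 0.15,"fingers": -1}
    - {"x": -188,"y": -94.5,"z": 20,"rx": 0,"ry": 0,"rz": 0.185,"fingers": -1}
    - {"x": -188,"y": -94.5,"z": 50,"rx": 0,"ry": 0,"rz": 0.185,"fingers": -1}
    - {"x": -188,"y": -94.5,"z": 80,"rx": 0,"ry": 0,"rz": 0.185,"fingers": -1}
    - {"x": -188,"y": -94.5,"z": 80,"rx": 0,"ry": 0,"rz": 0.185,"fingers": -1}
    - {"x": -188,"y": -94.5,"z": 80,"rx": 0,"ry": 0,"rz": 0.185,"fingers": -1}

```text
time_s: 12.8
tool_pos: [0.3919, 0.258, 0.0708]
tool_rot: [-179.9, 0.0, -16.0]
force: [0.2, -0.3, 0.0]
grip_width: 0.0871
grasp_force: 0.0
```

```bash
python3 - <<'E'
from h import *
from cell import sensors, vision
import pickle
o=sensors.get_obs();print(o["time_s"],o["tool_pos"],o["tool_rot"],o["qpos"])
c=vision.read_camera("wrist");I=c["image"];pickle.dump(c,open("w8.pkl","wb"));cv2.imwrite("pics/w8.png",I[150:400,150:490,::-1])
E
```

```text
12.8 [0.39191267 0.25800754 0.07083477] [-1.79927169e+02  2.01625305e-03 -1.59972175e+01] [  16.85628868   10.79526074  -56.59626131  116.98371651   10.64265532
   57.41703952 -151.03454646]
```

View pics/w8.png

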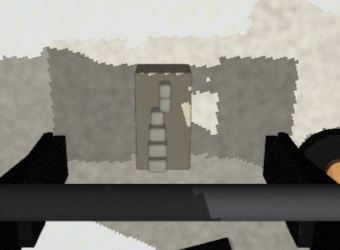

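The half arch (crop columns 136–190) is centred between the fingers (67–264) and aligned with them. Joint 7 is near its limit, so I'll ease the yaw by 2° while descending.

Emit:
drive_tool:
  moves:
    - {"x": 0,"y": 0,"z": 15,"rx": 0,"ry": 0,"rz": -0.035,"fingers": -1}
    - {"x": 0,"y": 0,"z": 30,"rx": 0,"ry": 0,"rz": -0.035,"fingers": -1}
    - {"x": 0,"y": 0,"z": 40,"rx": 0,"ry": 0,"rz": -0.035,"fingers": -1}
    - {"x": 0,"y": 0,"z": 40,"rx": 0,"ry": 0,"rz": -0.035,"fingers": -1}

```text
time_s: 13.35
tool_pos: [0.3903, 0.257, 0.0289]
tool_rot: [179.9, 0.1, -14.0]
force: [-0.1, 0.1, 1.1]
grip_width: 0.0871
grasp_force: 0.0
```

```bash
python3 - <<'E'
from cell import sensors
o=sensors.get_obs();print(o["time_s"],o["tool_pos"],o["tool_rot"],o["qpos"],o["force"])
E
```

```text
13.35 [0.3902654  0.2569822  0.02889935] [ 1.79923348e+02  1.11402917e-01 -1.39650954e+01] [  12.36085598   14.81024791  -52.76090499  119.01536311   14.71720098
   52.94810076 -152.44832564] [-0.0599807   0.05763252  1.08741473]
```

Emit:
drive_tool:
  moves:
    - {"x": 0,"y": 0,"z": 0,"rx": 0,"ry": 0,"rz": -0.07,"fingers": -0.6}
    - {"x": 0,"y": 0,"z": 8,"rx": 0,"ry": 0,"rz": -0.07,"fingers": -0.3}
    - {"x": 0,"y": 0,"z": 16,"rx": 0,"ry": 0,"rz": -0.07,"fingers": -0.2}
    - {"x": 0,"y": 0,"z": 16,"rx": 0,"ry": 0,"rz": -0.07,"fingers": 0}
    - {"x": 0,"y": 0,"z": 16,"rx": 0,"ry": 0,"rz": -0.07,"fingers": 0.2}
    - {"x": 0,"y": 0,"z": 16,"rx": 0,"ry": 0,"rz": -0.07,"fingers": 1}
    - {"x": 0,"y": 0,"z": 16,"rx": 0,"ry": 0,"rz": -0.07,"fingers": 1}
    - {"x": 0,"y": 0,"z": 16,"rx": 0,"ry": 0,"rz": -0.07,"fingers": 1}
  force: 12

```text
time_s: 14.35
tool_pos: [0.3914, 0.2574, 0.0142]
tool_rot: [-180.0, -0.0, -10.0]
force: [-0.3, 0.5, 0.0]
grip_width: 0.0304
grasp_force: 11.5
```

```bash
python3 - <<'E'
from cell import sensors
o=sensors.get_obs();print(o["time_s"],o["tool_pos"],o["tool_rot"],o["qpos"],o["force"])
E
```

```text
14.35 [0.39139901 0.25744851 0.01418546] [-1.79986451e+02 -2.02655377e-02 -9.98539484e+00] [  11.49311399   16.57008232  -52.14579635  119.54324349   16.77696623
   51.30649539 -150.12268386] [-0.32169945  0.45294158  0.03129439]
```

Gripped, 30.4 mm wide. I'll lift and carry it across to above its place, with the target at (0.582, −0.2955), yaw −6°.

Emit:
drive_tool:
  moves:
    - {"x": 0,"y": 0,"z": -20,"rx": 0,"ry": 0,"rz": -0.02,"fingers": 1}
    - {"x": 0,"y": 0,"z": -60,"rx": 0,"ry": 0,"rz": -0.04,"fingers": 1}
    - {"x": 8,"y": 15,"z": -90,"rx": 0,"ry": 0,"rz": -0.07,"fingers": 1}
    - {"x": 25,"y": 45,"z": -90,"rx": 0,"ry": 0,"rz": -0.07,"fingers": 1}
    - {"x": 50,"y": 90,"z": -90,"rx": 0,"ry": 0,"rz": -0.07,"fingers": 1}
    - {"x": 75,"y": 136,"z": -90,"rx": 0,"ry": 0,"rz": -0.07,"fingers": 1}
    - {"x": 100,"y": 181,"z": -90,"rx": 0,"ry": 0,"rz": -0.07,"fingers": 1}
    - {"x": 125,"y": 226,"z": -90,"rx": 0,"ry": 0,"rz": -0.07,"fingers": 1}
    - {"x": 150,"y": 271,"z": -90,"rx": 0,"ry": 0,"rz": -0.07,"fingers": 1}
    - {"x": 175,"y": 316,"z": -90,"rx": 0,"ry": 0,"rz": -0.07,"fingers": 1}
    - {"x": 200,"y": 361,"z": -90,"rx": 0,"ry": 0,"rz": -0.07,"fingers": 1}
    - {"x": 225,"y": 406,"z": -90,"rx": 0,"ry": 0,"rz": -0.07,"fingers": 1}
    - {"x": 250,"y": 452,"z": -90,"rx": 0,"ry": 0,"rz": -0.07,"fingers": 1}
    - {"x": 270,"y": 488,"z": -90,"rx": 0,"ry": 0,"rz": -0.07,"fingers": 1}
    - {"x": 283,"y": 511.5,"z": -90,"rx": 0,"ry": 0,"rz": -0.07,"fingers": 1}
    - {"x": 283,"y": 511.5,"z": -90,"rx": 0,"ry": 0,"rz": -0.07,"fingers": 1}
    - {"x": 283,"y": 511.5,"z": -90,"rx": 0,"ry": 0,"rz": -0.07,"fingers": 1}
    - {"x": 283,"y": 511.5,"z": -90,"rx": 0,"ry": 0,"rz": -0.07,"fingers": 1}

```text
time_s: 16.6
tool_pos: [0.5813, -0.2937, 0.1041]
tool_rot: [-180.0, 0.0, -5.8]
force: [-0.4, 0.5, -0.8]
grip_width: 0.0305
grasp_force: 11.5
```

```bash
python3 - <<'E'
from cell import sensors,vision
import cv2,pickle
o=sensors.get_obs();print(o["time_s"],o["tool_pos"],o["tool_rot"],o["qpos"],o["force"])
c=vision.read_camera("wrist");pickle.dump(c,open("w9.pkl","wb"));cv2.imwrite("pics/w9.png",c["image"][:,:,::-1])
E
```

```text
16.6 [ 0.58130119 -0.29374591  0.10408424] [-1.79972535e+02  2.03162807e-02 -5.84979127e+00] [ 48.89127824  26.75353105 -31.71439075  90.43341559  14.86286902
  67.08946085 -81.75366591] [-0.36465328  0.5121691  -0.75903467]
```

View pics/w9.png

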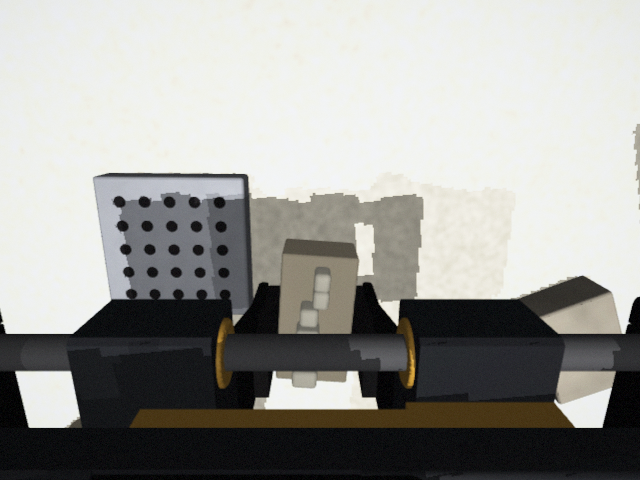

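That was the last of my 14 views. It shows the half arch held upright at (318,310), the stand to its left with far corners at (95,177) and (247,176), and a beige block clear to the right at (570,340). From here I work by numbers only, starting with the stand position.

```bash
python3 - <<'E'
import pickle
from h import *
c=pickle.load(open("w9.pkl","rb"));I=c["image"].astype(int)
L,R=onz(c,95,177,.02),onz(c,247,176,.02)
m=(L+R)/2;d=(R-L)[:2]/np.linalg.norm((R-L)[:2]);print(L,R,np.linalg.norm(L-R),np.degrees(np.arctan2(-d[0],-d[1])))
f=np.array([-d[1],d[0]]);f=f if f[0]>0 else -f;print("stand ctr",m[:2]-.045*f)
print("stand right edge line", [onz(c,*p,.02).round(4) for p in((247,176),(252,290))])
# half top corners in hand, top plane z = 0.104-0.014+0.022
print([onz(c,*p,.112).round(4) for p in((285,258),(356,258),(346,380))])
E
```

```text
[ 0.64172603 -0.16966224  0.02      ] [ 0.63323278 -0.25885418  0.02      ] 0.08959540214888174 5.439558989494591
stand ctr [ 0.59268205 -0.20999241]
stand right edge line [array([ 0.6332, -0.2589,  0.02  ]), array([ 0.561 , -0.2512,  0.02  ])]
[array([ 0.6112, -0.2853,  0.112 ]), array([ 0.6084, -0.3124,  0.112 ]), array([ 0.5546, -0.3043,  0.112 ])]
```

Emit:
drive_tool:
  moves:
    - {"x": 0,"y": 4,"z": 30,"rx": 0,"ry": 0,"rz": 0,"fingers": 1}
    - {"x": 0,"y": 4,"z": 60,"rx": 0,"ry": 0,"rz": 0,"fingers": 1}
    - {"x": 0,"y": 4,"z": 80,"rx": 0,"ry": 0,"rz": 0,"fingers": 1}
    - {"x": 0,"y": 4,"z": 86,"rx": 0,"ry": 0,"rz": 0,"fingers": 1}
    - {"x": 0,"y": 4,"z": 89.5,"rx": 0,"ry": 0,"rz": 0,"fingers": 1}
    - {"x": 0,"y": 4,"z": 89.5,"rx": 0,"ry": 0,"rz": 0,"fingers": 1}
    - {"x": 0,"y": 4,"z": 89.5,"rx": 0,"ry": 0,"rz": 0,"fingers": 1}

```text
time_s: 17.52
tool_pos: [0.5815, -0.2998, 0.0155]
tool_rot: [180.0, -0.1, -6.0]
force: [-0.5, 0.5, -0.7]
grip_width: 0.0305
grasp_force: 11.5
```

Emit:
drive_tool:
  moves:
    - {"x": 0,"y": 0,"z": 1,"rx": 0,"ry": 0,"rz": 0,"fingers": 1}
    - {"x": 0,"y": 0,"z": 1,"rx": 0,"ry": 0,"rz": 0,"fingers": 0.2}
    - {"x": 0,"y": 0,"z": 1,"rx": 0,"ry": 0,"rz": 0,"fingers": 0.08}
    - {"x": 0,"y": 0,"z": 1,"rx": 0,"ry": 0,"rz": 0,"fingers": 0.08}
    - {"x": 0,"y": 0,"z": -8,"rx": 0,"ry": 0,"rz": 0,"fingers": 0.08}
    - {"x": 0,"y": 0,"z": -30,"rx": 0,"ry": 0,"rz": 0,"fingers": 0.08}
    - {"x": 0,"y": 0,"z": -85,"rx": 0,"ry": 0,"rz": 0,"fingers": 0.08}
    - {"x": 0,"y": 0,"z": -135,"rx": 0,"ry": 0,"rz": 0,"fingers": -1}
    - {"x": -50,"y": -10,"z": -165,"rx": 0,"ry": 0,"rz": 0,"fingers": -1}
    - {"x": -50,"y": -10,"z": -165,"rx": 0,"ry": 0,"rz": 0,"fingers": -1}
    - {"x": -50,"y": -10,"z": -165,"rx": 0,"ry": 0,"rz": 0,"fingers": -1}

```text
time_s: 18.9
tool_pos: [0.5326, -0.2847, 0.1808]
tool_rot: [179.9, -0.1, -6.0]
force: [-0.3, -0.6, -0.6]
grip_width: 0.0723
grasp_force: 0.0
```

```bash
python3 - <<'E'
from cell import sensors,vision
from h import *
import pickle
o=sensors.get_obs();print(o["time_s"],o["tool_pos"],o["tool_rot"],o["qpos"])
c=vision.read_camera("wrist");pickle.dump(c,open("w10.pkl","wb"))
# predicted pixels then darkness clues
for n,X in (("half",(.583,-.3,.022)),("stand",(.592,-.208,.02)),("pot",(.381,-.285,.044)),("full",(.431,-.11,.022))):print(n,np.round(proj(c,X)))
im=c["image"];hsv=cv2.cvtColor(im,cv2.COLOR_RGB2HSV)
u,v=map(int,proj(c,(.583,-.3,.03)))
for r in range(v-45,v+50,6): print(r," ".join(f"{im[r,k,0]:3d}/{im[r,k,2]:3d}" for k in range(u-55,u+60,9)))
E
```

```text
18.9 [ 0.53255873 -0.28470339  0.18080001] [ 1.79910670e+02 -1.01804219e-01 -5.98333062e+00] [ 53.52294725  17.35197077 -33.60452087  92.983948    10.02586294
  72.55925601 -77.85895755]
half [328. 159.]
stand [207. 159.]
pot [333. 402.]
full [130. 355.]
114 227/223 227/224 226/231 227/227 226/230 226/228 227/231 225/230 226/224 226/225 227/226 226/226 225/232
120 226/227 227/232 226/232 226/228 214/209 187/174 215/212 224/226 227/226 227/228 227/221 227/212 227/221
126 228/227 227/226 228/229 226/220 154/137 226/203 221/197 225/202 227/206 225/220 227/230 227/222 227/219
132 226/227 227/223 227/222 228/226 144/130 226/205 134/112 198/174 226/204 226/227 226/231 226/226 228/231
138 225/217 227/225 227/222 226/223 157/138 227/206 165/144 224/199 227/203 226/229 225/218 228/220 225/220
144 228/229 226/222 226/227 226/230 177/154 228/207 174/162 220/190 226/202 228/231 227/222 228/225 227/226
150 227/226 227/223 227/226 227/234 182/156 227/206 227/233 227/204 228/206 227/225 228/227 228/226 228/231
156 228/231 228/229 226/227 226/230 210/185 228/209 211/211 226/204 227/203 228/229 228/2
[... 182 characters left out ...]
/227 227/206 223/197 227/222 227/225 228/228 210/191
174 227/227 227/220 227/213 227/228 229/210 228/233 228/234 226/203 212/183 227/219 226/219 226/224 223/203
180 212/193 219/200 223/204 218/198 217/181 212/203 220/212 214/181 187/163 131/117 220/202 219/200 217/198
186 131/120 130/117 203/184 183/164 217/179 227/233 228/230 120/ 98 113/101 129/116 123/110 134/120 127/115
192 127/114 126/114 129/115 126/112 127/102 127/113 122/107 121/ 99 125/112 131/118 127/115 123/109 125/113
198 132/118 133/117 129/116 128/117 129/116 130/117 121/109 133/118 126/113 132/119 132/117 118/106 123/109
204 131/118 126/113 135/121 133/119 132/120 127/116 131/116 128/113 130/116 128/118 123/111 126/112 124/111
```

The half arch stands in its place. Now the pot at (0.381, −0.285).

Emit:
drive_tool:
  moves:
    - {"x": -50,"y": 5,"z": 10,"rx": 0,"ry": 0,"rz": 0,"fingers": -1}
    - {"x": -100,"y": 10,"z": 30,"rx": 0,"ry": 0,"rz": 0,"fingers": -1}
    - {"x": -151,"y": 16,"z": 60,"rx": 0,"ry": 0,"rz": 0,"fingers": -1}
    - {"x": -151,"y": 16,"z": 85,"rx": 0,"ry": 0,"rz": 0,"fingers": -1}
    - {"x": -151,"y": 16,"z": 85,"rx": 0,"ry": 0,"rz": 0,"fingers": -1}
    - {"x": -151,"y": 16,"z": 85,"rx": 0,"ry": 0,"rz": 0,"fingers": -1}

```text
time_s: 19.7
tool_pos: [0.3819, -0.2846, 0.0952]
tool_rot: [-180.0, -0.1, -5.9]
force: [-0.5, -0.2, -0.8]
grip_width: 0.0867
grasp_force: 0.0
```

```bash
python3 - <<'E'
from cell import sensors,vision
from h import *
import pickle
o=sensors.get_obs();print(o["time_s"],o["tool_pos"],o["tool_rot"],o["qpos"])
c=vision.read_camera("wrist");pickle.dump(c,open("w11.pkl","wb"))
print([np.round(proj(c,(.381+a,-.285+b,.044))) for a,b in((0,0),(.0225,0),(0,.0225),(0,-.0225))])
g=cv2.medianBlur(cv2.cvtColor(c["image"],cv2.COLOR_RGB2GRAY),5)
for r in (range(200,336,8)): print(r," ".join(f"{g[r,k]:3d}" for k in range(200,440,8)))
E
```

```text
19.7 [ 0.38188871 -0.28455843  0.09519563] [-1.79976723e+02 -7.21457351e-02 -5.89394437e+00] [ 64.26243751   5.7471522  -31.89436931 115.41505377   3.45199913
  59.69210755 -65.13726023]
[array([316., 274.]), array([312., 235.]), array([275., 278.]), array([357., 270.])]
200 146 145 123 119 124 124 212 192 121 123 198 200 211 206 210 199 213 213 212 214 119 113 112 118 118 119 116 117 111 201
208 160 150 119 123 118 118 115 121 124 121 123 120 118 116 115 115 114 118 115 118 115 117 118 115 115 115 122 116 109 211
216 149 148 126 117 118 116 123 121 120 114 114 115 123 113 107 108 121 115 118 119 116 114 114 117 112 116 115 120 113 203
224 151 151 144 122 120 122 121 114 119 115 115 118  72  72  73  73  71  79 115 119 116 117 116 116 120 117 114 113 114 200
232 147 148 130 119 122 124 121 116 120 118 116  71  64  49  50  49  48  68 170 207 119 118 113 119 115 116 111 116 116 208
240 154 152 151 119 119 122 120 115 117 120 118  48  87  90  91  93  89  83  61 207 117 119 119 116 117 113 118 112 118 211
248 144 154 148 119 117 114 120 120 118 120 102  87  90  90  91  89 164 167 122 183 
[... 579 characters left out ...]
  84  85  86  87  87  90  88 157 162 126 111 118 114 114 116 116 117  13   8   4
296   7   7 106 120 122 117 117 123 118 118 113  85  86  86  89  88  87 161 162 119 114 114 114 115 118 110 112   8   8   5
304   9   7  68 152 153 153 142 146 142 155 149 147  98  88  88  87  88 190 207 171 120 118 115 112 115 119 116   7   7   8
312   8   7  15 150 149 151 150 153 148 151 148 224 224 223 223 223 222 202 200 205 202 206 208 205 202 199 199   7   6   5
320   8   8   9 151 156 150 152 149 145 152 149 223 223 224 223 223 222 202 201 196 202 203 205 202 211 211 203   6   6   7
328   7   8  39 156 148 151 149 147 147 146 223 223 224 223 223 224 223 201 199 201 206 203 202 207 212 206 199   7   5   7
```

The measured cap (columns 278–356, top row about 236) matches the prediction exactly. I'll descend and grip.

Emit:
drive_tool:
  moves:
    - {"x": 0,"y": 0,"z": 35,"rx": 0,"ry": 0,"rz": 0,"fingers": -1}
    - {"x": 0,"y": 0,"z": 65,"rx": 0,"ry": 0,"rz": 0,"fingers": -1}
    - {"x": 0,"y": 0,"z": 80,"rx": 0,"ry": 0,"rz": 0,"fingers": -1}
    - {"x": 0,"y": 0,"z": 80,"rx": 0,"ry": 0,"rz": 0,"fingers": -0.5}
    - {"x": 0,"y": 0,"z": 80,"rx": 0,"ry": 0,"rz": 0,"fingers": 1}
    - {"x": 0,"y": 0,"z": 80,"rx": 0,"ry": 0,"rz": 0,"fingers": 1}
    - {"x": 0,"y": 0,"z": 80,"rx": 0,"ry": 0,"rz": 0,"fingers": 1}
    - {"x": 0,"y": 0,"z": 80,"rx": 0,"ry": 0,"rz": 0,"fingers": 1}
    - {"x": 0,"y": 0,"z": 80,"rx": 0,"ry": 0,"rz": 0,"fingers": 1}
    - {"x": 0,"y": 0,"z": 80,"rx": 0,"ry": 0,"rz": 0,"fingers": 1}
  force: 12

```text
time_s: 21.0
tool_pos: [0.3805, -0.2847, 0.0148]
tool_rot: [180.0, -0.0, -6.0]
force: [-1.0, 0.6, 3.6]
grip_width: 0.0437
grasp_force: 11.9
```

Emit:
drive_tool:
  moves:
    - {"x": 0,"y": 0,"z": -20,"rx": 0,"ry": 0,"rz": 0,"fingers": 1}
    - {"x": 0,"y": 0,"z": -55,"rx": 0,"ry": 0,"rz": 0,"fingers": 1}
    - {"x": 15,"y": -14,"z": -80,"rx": 0,"ry": 0,"rz": 0,"fingers": 1}
    - {"x": 45,"y": -43,"z": -80,"rx": 0,"ry": 0,"rz": 0,"fingers": 1}
    - {"x": 75,"y": -72,"z": -80,"rx": 0,"ry": 0,"rz": 0,"fingers": 1}
    - {"x": 105,"y": -101,"z": -80,"rx": 0,"ry": 0,"rz": 0,"fingers": 1}
    - {"x": 135,"y": -130,"z": -80,"rx": 0,"ry": 0,"rz": 0,"fingers": 1}
    - {"x": 165,"y": -159,"z": -80,"rx": 0,"ry": 0,"rz": 0,"fingers": 1}
    - {"x": 190,"y": -183,"z": -80,"rx": 0,"ry": 0,"rz": 0,"fingers": 1}
    - {"x": 203.5,"y": -196.5,"z": -80,"rx": 0,"ry": 0,"rz": 0,"fingers": 1}
    - {"x": 203.5,"y": -196.5,"z": -60,"rx": 0,"ry": 0,"rz": 0,"fingers": 1}
    - {"x": 203.5,"y": -196.5,"z": -30,"rx": 0,"ry": 0,"rz": 0,"fingers": 1}
    - {"x": 203.5,"y": -196.5,"z": -12,"rx": 0,"ry": 0,"rz": 0,"fingers": 1}
    - {"x": 203.5,"y": -196.5,"z": -3,"rx": 0,"ry": 0,"rz": 0,"fingers": 1}
    - {"x": 203.5,"y": -196.5,"z": -1,"rx": 0,"ry": 0,"rz": 0,"fingers": 1}
    - {"x": 203.5,"y": -196.5,"z": -1,"rx": 0,"ry": 0,"rz": 0,"fingers": 1}
    - {"x": 203.5,"y": -196.5,"z": -1,"rx": 0,"ry": 0,"rz": 0,"fingers": 1}

```text
time_s: 23.12
tool_pos: [0.6038, -0.1103, 0.0165]
tool_rot: [180.0, -0.1, -6.0]
force: [-0.9, -0.0, -0.7]
grip_width: 0.0434
grasp_force: 11.8
```

Emit:
drive_tool:
  moves:
    - {"x": 0,"y": 0,"z": 1.5,"rx": 0,"ry": 0,"rz": 0,"fingers": 1}
    - {"x": 0,"y": 0,"z": 1.5,"rx": 0,"ry": 0,"rz": 0,"fingers": -0.1}
    - {"x": 0,"y": 0,"z": 1.5,"rx": 0,"ry": 0,"rz": 0,"fingers": -0.2}
    - {"x": 0,"y": 0,"z": 1.5,"rx": 0,"ry": 0,"rz": 0,"fingers": -0.2}
    - {"x": 0,"y": 0,"z": -8,"rx": 0,"ry": 0,"rz": 0,"fingers": -0.2}
    - {"x": 0,"y": 0,"z": -35,"rx": 0,"ry": 0,"rz": 0,"fingers": -0.2}
    - {"x": 0,"y": 0,"z": -90,"rx": 0,"ry": 0,"rz": 0,"fingers": -0.2}
    - {"x": -40,"y": 4,"z": -110,"rx": 0,"ry": 0,"rz": 0.05,"fingers": -1}
    - {"x": -90,"y": 8,"z": -110,"rx": 0,"ry": 0,"rz": 0.1,"fingers": -1}
    - {"x": -140,"y": 12,"z": -100,"rx": 0,"ry": 0,"rz": 0.2,"fingers": -1}
    - {"x": -181,"y": 16,"z": -80,"rx": 0,"ry": 0,"rz": 0.2,"fingers": -1}
    - {"x": -181,"y": 16,"z": -80,"rx": 0,"ry": 0,"rz": 0.2,"fingers": -1}
    - {"x": -181,"y": 16,"z": -80,"rx": 0,"ry": 0,"rz": 0.2,"fingers": -1}
    - {"x": -181,"y": 16,"z": -80,"rx": 0,"ry": 0,"rz": 0.2,"fingers": -1}

```text
time_s: 24.88
tool_pos: [0.4234, -0.1072, 0.0966]
tool_rot: [-180.0, -0.1, -17.4]
force: [-1.5, -0.2, -0.3]
grip_width: 0.0869
grasp_force: 0.0
```

```bash
python3 - <<'E'
from cell import sensors,vision
from h import *
import pickle
o=sensors.get_obs();print(o["time_s"],o["tool_pos"],o["tool_rot"],o["qpos"])
c=vision.read_camera("wrist");pickle.dump(c,open("w12.pkl","wb"))
a=np.radians(-17.7);e=np.array([np.cos(a),np.sin(a)]);n=np.array([-e[1],e[0]]);O=np.array([.4315,-.1105])
for l,s in ((31,0),(3,28),(3,-28),(-15,28),(-15,-28)): print((l,s),np.round(proj(c,[*(O+l/1e3*e+s/1e3*n),.022])))
im=c["image"]
for r in range(140,330,8): print(r," ".join(f"{im[r,k,0]:3d}/{int(im[r,k,0])-int(im[r,k,2]):2d}" for k in range(232,410,8)))
E
```

```text
24.875 [ 0.42340126 -0.10721346  0.09658039] [-1.79960765e+02 -1.32760054e-01 -1.73762109e+01] [ 50.86807315   0.45790774 -39.78899863 120.0895765    0.31198638
  59.42266959 -96.45423211]
(31, 0) [317. 193.]
(3, 28) [269. 240.]
(3, -28) [364. 240.]
(-15, 28) [270. 268.]
(-15, -28) [363. 269.]
140 213/ 2 216/-9 212/13 213/-6 213/ 8 213/ 6 213/-2 212/-10 212/ 3 216/-1 212/ 3 218/-1 211/ 3 213/ 5 214/-4 213/-5 213/ 6 213/ 5 213/ 5 214/19 213/ 0 214/-1 214/-4
148 212/-3 213/ 2 213/ 4 217/ 9 214/ 5 213/-2 212/-2 216/ 6 215/10 217/ 5 213/ 6 215/ 5 214/ 1 217/13 217/ 5 214/ 3 215/-2 213/ 4 212/ 8 212/ 5 215/-5 213/-4 212/-2
156 213/ 2 214/ 4 216/11 213/20 213/ 5 211/-7 213/-4 216/-2 214/ 7 216/ 5 215/ 4 213/ 6 216/-3 216/ 1 213/-11 213/11 215/ 3 213/ 6 215/-3 217/-2 210/ 8 217/ 4 213/ 3
164 212/ 8 214/ 6 214/ 8 215/ 2 216/ 5 216/ 3 214/ 1 214/ 4 217/ 7 216/ 7 216/ 7 216/-3 214/-5 214/-1 215/ 5 212/ 4 214/ 9 207/12 214/-1 205/20 213/ 1 216/ 8 212/ 6
172 215/ 0 215/ 0 214/ 4 216/ 3 215/ 3 213/-3 214/ 3 216/-2 215/-3 214/-7 216/ 4 215/12 212/ 3 214/-6 216/-1 215/10 210/19 199/16 206/17 201/20
[... 2459 characters left out ...]
20/11 117/11 120/14 116/13 123/14 119/11
300 150/17 147/16 147/17 146/19 145/15 147/16 152/15 148/15 143/12 152/18 148/15 149/14 141/17 152/18 152/14 148/18 150/14 121/14 116/12 118/13 118/12 114/12 123/13
308 144/15 146/15 139/17 147/16 149/14 146/17 150/16 153/18 145/15 145/15 143/15 217/ 3 216/14 214/ 2 214/ 0 213/ 5 146/14 141/16 116/11 111/10 126/14 116/13 120/15
316 147/16 144/12 153/17 149/16 138/14 145/15 149/15 149/16 151/17 140/18 214/-6 213/-5 213/ 8 217/-5 212/-1 215/-3 213/ 5 215/-4 209/19 212/19 210/18 212/18 208/18
324 144/17 143/19 151/15 146/15 141/16 148/17 130/16 145/14 145/14 149/15 216/-3 214/ 1 214/ 1 213/ 7 215/-6 213/ 1 215/ 1 214/-4 208/20 212/20 212/20 207/18 210/20
```

The arch (columns 270–362, front at row about 193) matches the prediction, with its sides parallel to the fingers. I'll descend and grip.

Emit:
drive_tool:
  moves:
    - {"x": 0,"y": 0,"z": 35,"rx": 0,"ry": 0,"rz": 0,"fingers": -1}
    - {"x": 0,"y": 0,"z": 65,"rx": 0,"ry": 0,"rz": 0,"fingers": -1}
    - {"x": 0,"y": 0,"z": 83,"rx": 0,"ry": 0,"rz": 0,"fingers": -1}
    - {"x": 0,"y": 0,"z": 83,"rx": 0,"ry": 0,"rz": 0,"fingers": -1}
    - {"x": 0,"y": 0,"z": 83,"rx": 0,"ry": 0,"rz": 0,"fingers": 1}
    - {"x": 0,"y": 0,"z": 83,"rx": 0,"ry": 0,"rz": 0,"fingers": 1}
    - {"x": 0,"y": 0,"z": 83,"rx": 0,"ry": 0,"rz": 0,"fingers": 1}
    - {"x": 0,"y": 0,"z": 83,"rx": 0,"ry": 0,"rz": 0,"fingers": 1}
    - {"x": 0,"y": 0,"z": 83,"rx": 0,"ry": 0,"rz": 0,"fingers": 1}
  force: 20

```text
time_s: 26.05
tool_pos: [0.422, -0.1072, 0.013]
tool_rot: [-180.0, -0.0, -17.4]
force: [-0.4, 2.7, 4.5]
grip_width: 0.0559
grasp_force: 20.0
```

Emit:
drive_tool:
  moves:
    - {"x": 0,"y": 0,"z": -15,"rx": 0,"ry": 0,"rz": 0,"fingers": 1}
    - {"x": 0,"y": 0,"z": -45,"rx": 0,"ry": 0,"rz": 0,"fingers": 1}
    - {"x": 10,"y": 3,"z": -75,"rx": 0,"ry": 0,"rz": -0.03,"fingers": 1}
    - {"x": 35,"y": 9,"z": -90,"rx": 0,"ry": 0,"rz": -0.07,"fingers": 1}
    - {"x": 65,"y": 17,"z": -90,"rx": 0,"ry": 0,"rz": -0.11,"fingers": 1}
    - {"x": 95,"y": 25,"z": -90,"rx": 0,"ry": 0,"rz": -0.15,"fingers": 1}
    - {"x": 125,"y": 33,"z": -90,"rx": 0,"ry": 0,"rz": -0.199,"fingers": 1}
    - {"x": 155,"y": 40,"z": -90,"rx": 0,"ry": 0,"rz": -0.199,"fingers": 1}
    - {"x": 175,"y": 46,"z": -90,"rx": 0,"ry": 0,"rz": -0.199,"fingers": 1}
    - {"x": 182.5,"y": 47.5,"z": -90,"rx": 0,"ry": 0,"rz": -0.199,"fingers": 1}
    - {"x": 182.5,"y": 47.5,"z": -70,"rx": 0,"ry": 0,"rz": -0.199,"fingers": 1}
    - {"x": 182.5,"y": 47.5,"z": -45,"rx": 0,"ry": 0,"rz": -0.199,"fingers": 1}
    - {"x": 182.5,"y": 47.5,"z": -30,"rx": 0,"ry": 0,"rz": -0.199,"fingers": 1}
    - {"x": 182.5,"y": 47.5,"z": -25,"rx": 0,"ry": 0,"rz": -0.199,"fingers": 1}
    - {"x": 182.5,"y": 47.5,"z": -25,"rx": 0,"ry": 0,"rz": -0.199,"fingers": 1}
    - {"x": 182.5,"y": 47.5,"z": -25,"rx": 0,"ry": 0,"rz": -0.199,"fingers": 1}

```text
time_s: 28.05
tool_pos: [0.5821, -0.2075, 0.0385]
tool_rot: [180.0, -0.1, -6.0]
force: [0.0, -0.3, -1.8]
grip_width: 0.0558
grasp_force: 20.0
```

```bash
python3 - <<'E'
from cell import sensors,vision
from h import *
import pickle
o=sensors.get_obs();print(o["time_s"],o["tool_pos"],o["tool_rot"],o["force"])
c=vision.read_camera("wrist");pickle.dump(c,open("w13.pkl","wb"))
im=c["image"]
S=np.array([.592,-.208]);a=np.radians(-5.8);e=np.array([np.cos(a),np.sin(a)]);n=np.array([-e[1],e[0]])
for l,s in((45,45),(45,0),(45,-45)):print("stand pred",np.round(proj(c,[*(S+l/1e3*e+s/1e3*n),.02])))
# far edge rows of the stand and front of arch: vertical profile at a few columns
for k in (240,260,300,316,332,370,390): print(k,[(r,int(im[r,k].astype(int).mean())) for r in range(130,300,7)])
r=int(proj(c,[*(S+.038*e),.02])[1]);print("row",r,[(k,int(im[r,k].mean())) for k in range(200,440,6)])
E
```

```text
28.05 [ 0.58207411 -0.20746261  0.0384844 ] [ 1.79969273e+02 -8.96253099e-02 -6.02359091e+00] [ 0.01247939 -0.34674262 -1.79577696]
stand pred [208. 181.]
stand pred [313. 180.]
stand pred [418. 180.]
240 [(130, 240), (137, 243), (144, 241), (151, 242), (158, 241), (165, 244), (172, 233), (179, 144), (186, 196), (193, 194), (200, 195), (207, 42), (214, 42), (221, 168), (228, 172), (235, 95), (242, 15), (249, 12), (256, 90), (263, 88), (270, 87), (277, 14), (284, 88), (291, 10), (298, 6)]
260 [(130, 240), (137, 242), (144, 241), (151, 241), (158, 241), (165, 242), (172, 213), (179, 139), (186, 199), (193, 199), (200, 199), (207, 199), (214, 195), (221, 172), (228, 91), (235, 92), (242, 94), (249, 69), (256, 128), (263, 102), (270, 114), (277, 171), (284, 152), (291, 177), (298, 166)]
300 [(130, 242), (137, 243), (144, 237), (151, 240), (158, 241), (165, 241), (172, 222), (179, 140), (186, 201), (193, 199), (200, 203), (207, 200), (214, 182), (221, 73), (228, 74), (235, 130), (242, 228), (249, 180), (256, 171), (263, 125), (270, 124), (277, 129), (284, 107), (291, 127), (298, 129)]
316
[... 983 characters left out ...]
 241), (179, 118), (186, 207), (193, 209), (200, 210), (207, 208), (214, 182), (221, 181), (228, 101), (235, 98), (242, 91), (249, 94), (256, 95), (263, 93), (270, 95), (277, 95), (284, 92), (291, 10), (298, 8)]
row 196 [(200, 241), (206, 241), (212, 198), (218, 194), (224, 196), (230, 195), (236, 194), (242, 193), (248, 198), (254, 199), (260, 200), (266, 198), (272, 200), (278, 203), (284, 205), (290, 200), (296, 199), (302, 202), (308, 202), (314, 200), (320, 202), (326, 202), (332, 202), (338, 201), (344, 204), (350, 201), (356, 205), (362, 204), (368, 207), (374, 207), (380, 208), (386, 207), (392, 207), (398, 209), (404, 205), (410, 205), (416, 242), (422, 242), (428, 241), (434, 241)]
```

The stand's edges (far edge row 180, columns 208–415) and the arch front (row about 230) both fit the plan. I'll set it down, release and rise clear.

Emit:
drive_tool:
  moves:
    - {"x": 0,"y": 0,"z": 2.5,"rx": 0,"ry": 0,"rz": 0,"fingers": 1}
    - {"x": 0,"y": 0,"z": 5,"rx": 0,"ry": 0,"rz": 0,"fingers": 1}
    - {"x": 0,"y": 0,"z": 5,"rx": 0,"ry": 0,"rz": 0,"fingers": 1}
    - {"x": 0,"y": 0,"z": 5,"rx": 0,"ry": 0,"rz": 0,"fingers": -0.35}
    - {"x": 0,"y": 0,"z": 5,"rx": 0,"ry": 0,"rz": 0,"fingers": -0.5}
    - {"x": 0,"y": 0,"z": 5,"rx": 0,"ry": 0,"rz": 0,"fingers": -0.5}
    - {"x": 0,"y": 0,"z": 5,"rx": 0,"ry": 0,"rz": 0,"fingers": -0.5}
    - {"x": 0,"y": 0,"z": -8,"rx": 0,"ry": 0,"rz": 0,"fingers": -0.5}
    - {"x": 0,"y": 0,"z": -40,"rx": 0,"ry": 0,"rz": 0,"fingers": -0.5}
    - {"x": 0,"y": 0,"z": -100,"rx": 0,"ry": 0,"rz": 0,"fingers": -0.5}
    - {"x": 0,"y": 0,"z": -160,"rx": 0,"ry": 0,"rz": 0,"fingers": -0.5}
    - {"x": -50,"y": 0,"z": -210,"rx": 0,"ry": 0,"rz": 0,"fingers": -0.5}
    - {"x": -80,"y": -40,"z": -230,"rx": 0,"ry": 0,"rz": 0,"fingers": -0.5}
    - {"x": -80,"y": -80,"z": -230,"rx": 0,"ry": 0,"rz": 0,"fingers": -0.5}
    - {"x": -80,"y": -80,"z": -230,"rx": 0,"ry": 0,"rz": 0,"fingers": -0.5}
    - {"x": -80,"y": -80,"z": -230,"rx": 0,"ry": 0,"rz": 0,"fingers": -0.5}
    - {"x": -80,"y": -80,"z": -230,"rx": 0,"ry": 0,"rz": 0,"fingers": -0.5}

```text
time_s: 30.22
tool_pos: [0.5101, -0.1206, 0.2674]
tool_rot: [-180.0, 0.0, -6.1]
force: [0.7, -1.1, -0.2]
grip_width: 0.0655
grasp_force: 0.0
```

```bash
python3 - <<'E'
from cell import sensors,vision
from h import *
import pickle
o=sensors.get_obs();print(o["time_s"],o["tool_pos"],o["tool_rot"],o["force"],o["qpos"].round(1))
c=vision.read_camera("wrist");pickle.dump(c,open("w14.pkl","wb"))
im=c["image"];cv2.imwrite("pics/w14.png",im[:,:,::-1])
hsv=cv2.cvtColor(im,cv2.COLOR_RGB2HSV)
# foreground contours (not bench white), with position of centroids
g=cv2.cvtColor(im,cv2.COLOR_RGB2GRAY);d=im.astype(int)
for n,X in (("half",(.583,-.3,.022)),("stand",(.592,-.208,.02)),("pot",(.604,-.110,.044)),("full",(.592,-.208,.042)),("bur",(.615,-.013,.025)),("card",(.6234,.1407,.013))):print(n,np.round(proj(c,X)))
yel=((d[...,0]-d[...,2])>13).astype(np.uint8)*255;yel[300:]=0;yel=cv2.morphologyEx(yel,2,np.ones((3,3)))
for k in cv2.findContours(yel,0,2)[0]:
    A=cv2.contourArea(k)
    if A>150:
        (u,v),s,an=cv2.minAreaRect(k);print("yellowish",A,round(u),round(v),np.round(s),round(an),"z.02",onz(c,u,v,.022)[:2].round(3),"z.042",onz(c,u,v,.042)[:2].round(3))
for q in cv2.HoughCircles(cv2.medianBlur(g,3),cv2.HOUGH_GRADIENT,1,30,param1=80,param2=18,minRadius=17,maxRadius=32)[0][:8]: print("circ",q,onz(c,q[0],q[1],.044)[:2].round(3))
E
```

```text
30.225 [ 0.51009118 -0.12056939  0.26737085] [-1.79996379e+02  2.43340971e-02 -6.12825441e+00] [ 0.70423662 -1.12785105 -0.20812442] [ 51.3   4.6 -42.8  96.4   3.2  80.2 -88.1]
half [496. 107.]
stand [398. 108.]
pot [292. 106.]
full [402. 107.]
bur [188. 106.]
card [ 34. 115.]
yellowish 174.5 341 236 [ 8. 38.] 90 z.02 [ 0.473 -0.144] z.042 [ 0.479 -0.143]
yellowish 350.5 303 206 [35. 16.] 90 z.02 [ 0.508 -0.108] z.042 [ 0.512 -0.109]
yellowish 10124.5 234 234 [129. 105.] 90 z.02 [ 0.486 -0.035] z.042 [ 0.491 -0.039]
yellowish 12513.5 374 228 [143. 182.] 90 z.02 [ 0.478 -0.178] z.042 [ 0.484 -0.176]
yellowish 200.5 317 106 [14. 46.] 9 z.02 [ 0.602 -0.132] z.042 [ 0.601 -0.132]
yellowish 2348.5 402 112 [61. 63.] 90 z.02 [ 0.588 -0.211] z.042 [ 0.588 -0.207]
yellowish 1904.5 496 107 [32. 66.] 10 z.02 [ 0.584 -0.3  ] z.042 [ 0.584 -0.291]
yellowish 9607.5 54 130 [167. 109.] 90 z.02 [0.606 0.12 ] z.042 [0.606 0.107]
circ [292.5 104.5  27. ] [ 0.605 -0.111]
circ [405.5 111.5  31.4] [ 0.588 -0.21 ]
```

The models and pot measure where planned. Last, a check of the card's near end in this view.

```bash
python3 - <<'E'
from h import *
import pickle
c=pickle.load(open("w14.pkl","rb"));im=c["image"]
B=np.array([.604,.1425]);a=np.radians(-5.4);e=np.array([np.cos(a),np.sin(a)]);n=np.array([-e[1],e[0]])
for s in (-.02,-.01,.0):
    f=lambda x,z:proj(c,[*(B+x*e+s*n),z])
    print(s,"pred card end row",np.round(f(-.023,.013)),"far/near board",np.round(f(.08,.008)),np.round(f(-.08,.008)))
    print([(x,im[int(round(f(x/1e3,.013)[1])),int(round(f(x/1e3,.013)[0]))].tolist()) for x in range(-40,6,3) if f(x/1e3,.013)[0]>0])
s=-.0235
f=lambda x,z:proj(c,[*(B+x*e+s*n),z]);print([(x,im[int(round(f(x/1e3,.013)[1])),int(round(f(x/1e3,.013)[0]))].tolist()) for x in range(35,75,3)])
f=lambda y:proj(c,[*(B+.0*e+y*n),.013]);print([(y,im[int(round(f(y/1e3)[1])),int(round(f(y/1e3)[0]))].tolist()) for y in range(-40,0,2)])
E
```

```text
-0.02 pred card end row [ 63. 159.] far/near board [45. 47.] [ 76. 214.]
[(-40, [172, 96, 45]), (-37, [172, 100, 47]), (-34, [173, 98, 44]), (-31, [177, 102, 49]), (-28, [175, 102, 51]), (-25, [171, 97, 47]), (-22, [134, 135, 137]), (-19, [131, 136, 135]), (-16, [132, 134, 133]), (-13, [134, 135, 134]), (-10, [138, 141, 141]), (-7, [188, 193, 193]), (-4, [196, 199, 204]), (-1, [181, 185, 174]), (2, [193, 195, 177]), (5, [161, 162, 148])]
-0.01 pred card end row [ 53. 159.] far/near board [35. 47.] [ 67. 214.]
[(-40, [181, 102, 48]), (-37, [182, 106, 48]), (-34, [180, 105, 49]), (-31, [181, 105, 49]), (-28, [182, 104, 51]), (-25, [182, 103, 48]), (-22, [134, 135, 135]), (-19, [133, 135, 133]), (-16, [130, 130, 132]), (-13, [135, 136, 137]), (-10, [197, 201, 203]), (-7, [210, 213, 214]), (-4, [212, 215, 218]), (-1, [145, 146, 140]), (2, [118, 119, 121]), (5, [146, 144, 146])]
0.0 pred card end row [ 43. 159.] far/near board [24. 47.] [ 57. 214.]
[(-40, [175, 102, 51]), (-37, [169, 94, 43]), (-34, [169, 96, 45]), (-31, [170, 95, 48]), (-28, [173, 98, 52]), (-25, [165, 94, 44]), (-22, [1
[... 304 characters left out ...]
, 130, 130]), (47, [130, 133, 133]), (50, [130, 131, 131]), (53, [130, 132, 133]), (56, [130, 131, 133]), (59, [129, 129, 129]), (62, [101, 99, 102]), (65, [116, 114, 117]), (68, [152, 153, 153]), (71, [123, 120, 122]), (74, [158, 132, 115])]
[(-40, [167, 97, 48]), (-38, [185, 106, 51]), (-36, [187, 106, 51]), (-34, [184, 102, 52]), (-32, [168, 96, 45]), (-30, [98, 59, 36]), (-28, [35, 37, 38]), (-26, [131, 132, 130]), (-24, [129, 132, 132]), (-22, [109, 110, 112]), (-20, [164, 165, 151]), (-18, [184, 185, 167]), (-16, [155, 156, 138]), (-14, [121, 119, 116]), (-12, [91, 90, 82]), (-10, [98, 99, 98]), (-8, [118, 119, 120]), (-6, [117, 120, 121]), (-4, [117, 120, 121]), (-2, [123, 121, 122])]
```

The card's near end measures x ≈ −23.5 mm in the board frame, so it is home, and its edge at y ≈ −27 mm means it is centred.

```bash
python3 -c "
from cell import workorder
print(workorder.sign_off())"
```

```text
the job is handed in; nothing more can be done
None
```

The job was handed in at about 30 s of the 96 s allowed, with the card home under the clip, the full arch on the middle of the stand, the half arch to its right with a gap of about 30 mm, and the pot midway to the bur block; the sign-off returned no verdict, so these placings rest on my own last measurements.

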